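# Take the filter cover off the bench dust extractor

### The arm

A 6-joint arm with a two-finger parallel gripper is mounted at the origin on the work surface. World frame = base frame: x ahead of the robot, y to its left, z up, the work surface at z = 0. Lengths are in m, angles in degrees, forces in N, time in s.
With the tool pointing down it reaches from about 0.35 to 0.975 m from the base axis. Payload 17.4 kg.
Tool frame: the origin (TCP) lies at the very end of the fingers, on their centre line; the grasp point (between the pads) lies 19 mm behind it (tcp_to_grasp is the distance from the TCP to the grasp point, in m); z points along the fingers, y is the direction in which the jaws open and shut (so a half turn about z gives the same grasp; the last joint's range is limited). The gripper opens to 85 mm and grips with 20 to 120 N. Pads are 22 mm wide; open, the fingers measure 114 mm over their backs; the gripper's body (76 mm by 85 mm) begins 54 mm behind the grasp point. The pads swing forward as they close: fully open they stand 13 mm farther back than shut.
Start: joints at [-73.327, 6.646, 82.598, -0, 90.757, -2.166], TCP at [0.218, -0.639, 0.231] pointing down, gripper open.
Joint ranges: [-162.19, 162.19], [-47.58, 125.68], [4.15, 143.07], [-65.23, 245.23], [0.69, 171.88], [-170.13, 170.13]. Speed limits (degrees/s): [108.29, 108.29, 127.2, 180, 180, 180].

### API

Orientations are given as a 3x3 rotation matrix whose columns are the frame's x, y, z axes.
In Python, from station import get_state, read_camera, close_job, tcp_to_grasp gives the robot as it stands.
- The arm moves only by the tool arm_command, never from a script. Its arguments are lists of equal length, an entry for each row: "fingers": the closure, from 0 (fully open) to 1 (shut); "delta_pos": the shift along the world's x, y, z in mm, a list of three; "turn": the turn, a rotation vector about the world's x, y, z in units of 6 degrees (1.0 is 6 degrees), a list of three. A call has exactly 5 rows; each row shifts and turns the commanded pose from where the row before left it; what a row does not reach is not made up. A row lasts 1/12 s, in which the tool goes at most 41.7 mm and 7.16 degrees, less where a joint would pass 70% of its speed; a pose out of reach is approached as far as the arm can. A call with a gripper value outside its range is refused whole. The fingers move at their own pace and stop on an object; "force" is the grip in N (left out, the last holds). Time passes only in rows, so rows that do not move let the fingers close, or fill a call up. It gives the time, the measured TCP pose, the force and the opening at its end, in the units of the state.
- get_state(): the state, without advancing time (a new reading comes with each control period).
- read_camera(name): name is "side" or "top"; returns a dict with "pixels" (400x640x3 uint8, blue, green, red), "fx", "fy", "cx", "cy" (pixels), "k1" (the pictures are not rectified: a ray, as slopes to the right and down, at radius r is drawn at 1 + k1 r^2 times it, then the intrinsics apply), "R" (3x3) and "t" (3): a world point X has camera coordinates R X + t. Camera axes: x right, y down, z forward; pixel columns grow to the right and rows downward; lengths in m; the calibration is good to about 2 mm. A picture is of the moment at which its call begins. There is no depth.
- close_job(): hands the job in, once; it reports no verdict.
The state is a dict: "clock": time; "joint_pos": joint angles; "dq": joint speeds; "joint_torque": joint torques, N m; "tool_pos": TCP position; "orientation": TCP orientation; "wrist_force": force on the tool from outside, world axes, zero at the start; "wrist_torque": the same for the moment, N m; "width": opening from 0.0 (shut) to 1.0 (fully open).
Only numpy, scipy, OpenCV 4.12 (cv2) and the standard library are available. Lean on these libraries where they do the work, as an engineer would, in place of code of your own. Each camera call takes 0.05 s, during which the arm holds its last target.

### The job

Take the filter cover off the dust extractor: with the screwdriver, keeping the fingers off the machine, give each of the two slotted fasteners a quarter turn so that neither bar reaches over the cover any more. Lay the cover flat in the white tray, handle up, without dropping it, and leave the screwdriver standing fully down in its block. Leave the other things on the bench where they are.

Things in the scene. Friction and masses are not known exactly. Their poses are not given: they have to be found in the camera images.
- extractor: Bench dust extractor: white steel box fixed to the bench, 244 deep (x) x 300 wide (y), 130 high at the rear, with a sloping grey front plate. Origin at the centre of its underside, +x to its rear, +y to its left side (seen from the robot), z up. Two slotted fasteners, left and right, hold the filter cover on the plate.
- plate (a point): Middle of the front plate's surface, under the cover, at (-45, 0, 77.5) mm from the extractor's origin. Axes: x up the slope, y along the plate to the left, z outwards, square to the plate. The plate slopes 26 degrees from level, its low edge towards the robot.
- bar_l (a point): Where the left fastener's axis meets the plate (fixed, axes as the plate's). Each fastener is a flat steel bar, 61.5 long, 26 wide, 10 thick, its underside 10 mm off the plate, turning about an axis square to the plate; long end 42 mm from the axis, short end 19.5. The axis is 24 mm outside the cover's side edge, so the closed bar overlaps the cover by 18 mm.
- bar_r (a point): Same point of the right fastener. Both bars start pointing at the cover, each up to 17 degrees off either way: this angle is not measured and must be felt for or seen. Either bar turns both ways, to a stop at 95 degrees from pointing at the cover, against a steady friction of 0.25 N m, and stays where left. It is clear at 77 degrees or more. (The rules' cam_l_c0, cam_r_c0 are the long ends.)
- pivot_l (a point): Left fastener (+y side; closed bar points to -y): centre of its slot's mouth, on the turning axis, level with the bar's outer face, 20 mm off the plate. Axes as the plate's; they do not turn with the bar. The slot is straight, 30 long, 7.5 wide, 8 deep, closed at its ends, cut lengthwise in the bar, centred on the axis.
- pivot_r (a point): Right fastener (-y side; closed bar points to +y): the same point. A blade pressed down across the slot rests on the bar's face; lined up within about 7 degrees and 1 mm it drops 8 mm. Light pressing does not turn the bar. In the slot the blade has some 10 degrees of play, so turn it that much farther than the bar.
- cover: The loose filter cover: flat aluminium plate 120 (x) x 160 (y) x 8 mm, 0.35 kg or so, with a black bar handle on its outer face. Origin at the centre of its underside, z out of the handle face, x up the slope when in place. It rests on the sloping plate between low ledges (8 mm high below, 6 mm elsewhere, with 2 to 3 mm play) and comes off straight outwards.
- cover_handle (a point): Centre of the cover's handle bar: 92 mm long along the cover's y, 14 x 14 mm in section, on two posts at +-39 mm; bar centre 43 mm above the cover's underside. Free space 28 mm under the bar. Axes are the cover's.
- driver: Flat-bladed screwdriver with a square wooden handle, 125 long, 0.18 kg or so, standing blade down in the stand. Origin at the middle of the blade's tip edge; z along the shaft towards the handle, x along the blade's width. Blade 22 wide (x), 3.5 thick (y), 18 long; shaft diameter 10; round guard, diameter 48, from 59 to 65 mm; handle 28 x 28 mm square (faces square to x and y) from 65 to 125 mm.
- driver_handle (a point): Point on the screwdriver's axis in its handle, 100 mm above the blade's tip, a good height to grip. Axes are the screwdriver's.
- stand: Fixed wooden block 90 x 90 x 75 mm high, with one square hole, 30 x 30 mm, straight down through its centre; the screwdriver's blade and shaft hang in it and the guard rests on its top. Origin at the centre of its underside.
- tray: Shallow white open tray, fixed, outside 180 (x) x 220 (y) x 22 mm high, walls 4 mm, floor 4 mm. Origin at the centre of its underside. It stands on one side in front of the extractor and the stand on the other; which is which varies.
- tube_a: Bystander: capped clear tube lying on the bench, 160 mm long along its x, 32 mm across. Origin at the bottom, under its middle.
- tube_b: Bystander: another such tube.
- brush: Bystander: black brush lying on the bench, 170 mm long along its x.
- bowl: Bystander: white bowl, 140 mm across, 45 high.
- jar: Bystander: grey jar with black lid, 60 mm across, 85 high.
- tape: Bystander: roll of tape lying flat, 90 mm across, 22 high.
Things that resemble listed ones, but are neither listed nor needed, are in the scene too. There is more than one size of the driver; the one meant has the size given above.

How it is judged:
By the outcome, as a careful person would: the job done as asked, in the order asked, and still so for the second after the job is handed in, with the robot touching nothing.
It also fails if it takes over 72 s, if anything falls off the work surface, if the arm or the gripper's body presses on something with over 40 N, if the wrist force passes 120 N, or if a joint passes its speed limit or range.

## Working session

There is one attempt and no reset: what is moved stays moved. The work goes in short steps, Python scripts to look and compute and a tool call to move; the robot and the scene stay as the last step left them, time stands still between calls to the robot, and variables do not carry over. Pictures are saved under pics/ and viewed, and the job is handed in when it is done.

Besides the shell and the picture viewer there is one more tool, called after "Emit:" in YAML: its name, and indented under it one key for each argument. arm_command: Moves the arm, as the interface text tells. Its arguments: {"type":"object","properties":{"fingers":{"type":"array"},"delta_pos":{"type":"array"},"turn":{"type":"array"},"force":{"type":"number"}},"required":["fingers","delta_pos","turn"]}

```bash
mkdir -p pics; ls; python3 - <<'E'
from station import *
import cv2,numpy as np
s=get_state()
for k,v in s.items(): print(k,np.round(v,4).tolist())
print(tcp_to_grasp)
for n in("side","top"):
    c=read_camera(n); cv2.imwrite(f"pics/{n}0.png",c["pixels"])
    print(n,{k:np.round(v,4).tolist() for k,v in c.items() if k!="pixels"})
E
```

```text
pics
clock 0.0
joint_pos [-73.3256, 6.6743, 82.6373, 0.0003, 90.7569, -2.1674]
dq [0.0388, 0.0703, -0.0512, -0.02, 0.0599, 0.0129]
joint_torque [-0.0036, -73.1997, -63.2486, -0.0002, 0.0064, -0.0]
tool_pos [0.2179, -0.6386, 0.2305]
orientation [[0.9464, 0.323, -0.0003], [0.323, -0.9464, 0.0011], [0.0001, -0.0012, -1.0]]
wrist_force [0.2697, 0.8629, 0.2883]
wrist_torque [-0.0278, -0.0058, -0.0086]
width 0.9983
0.0187
side {'fx': 407.9154, 'fy': 407.9154, 'cx': 318.6875, 'cy': 199.8572, 'k1': -0.0704, 'R': [[-0.9493, -0.3143, 0.002], [-0.1807, 0.5407, -0.8215], [0.2572, -0.7803, -0.5701]], 't': [0.4305, 0.1789, 1.0029]}
top {'fx': 456.8397, 'fy': 456.8397, 'cx': 319.3475, 'cy': 201.112, 'k1': -0.1234, 'R': [[-0.0136, -0.9999, -0.003], [-0.9969, 0.0138, -0.0775], [0.0775, 0.0019, -0.997]], 't': [-0.0198, 0.4699, 1.6274]}
```

View pics/side0.png

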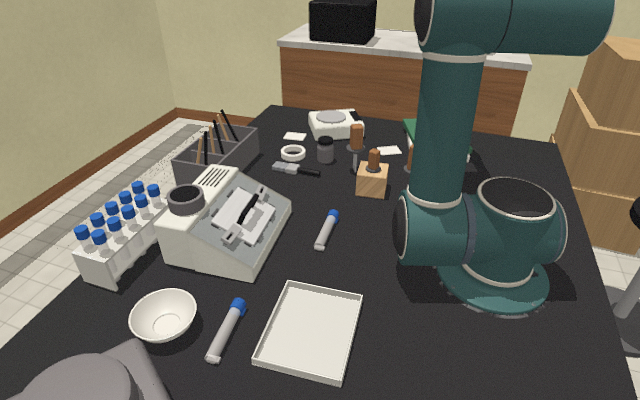

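View pics/top0.png

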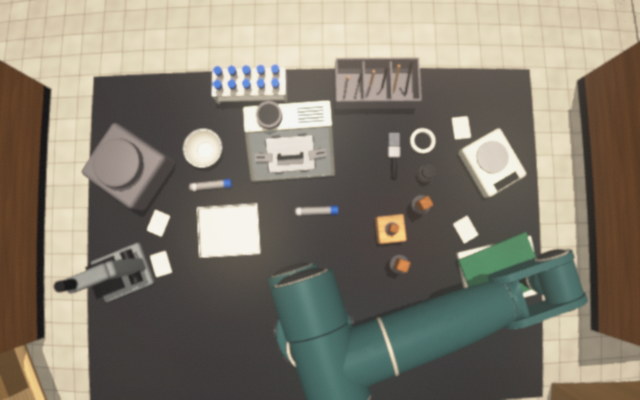

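```bash
cat > h.py <<'E'
from station import *
import cv2,numpy as np
from scipy.optimize import least_squares
from scipy.spatial.transform import Rotation as Ro
def cam(n): return read_camera(n)
def proj(c,P):
    P=np.atleast_2d(P); X=P@np.array(c["R"]).T+np.array(c["t"]); s=X[:,:2]/X[:,2:]
    r2=(s**2).sum(1,keepdims=True); s=s*(1+c["k1"]*r2)
    return s*[c["fx"],c["fy"]]+[c["cx"],c["cy"]]
def ray(c,uv):
    d=(np.array(uv,float)-[c["cx"],c["cy"]])/[c["fx"],c["fy"]]; s=d.copy()
    for _ in range(30): s=d/(1+c["k1"]*(s@s))
    R=np.array(c["R"]); o=-R.T@np.array(c["t"]); v=R.T@np.array([*s,1]); return o,v/np.linalg.norm(v)
def atz(c,uv,z):
    o,v=ray(c,uv); return o+v*(z-o[2])/v[2]
def tri(c1,u1,c2,u2):
    o1,v1=ray(c1,u1);o2,v2=ray(c2,u2)
    A=np.stack([v1,-v2],1); k=np.linalg.lstsq(A,o2-o1,rcond=None)[0]
    a=o1+v1*k[0];b=o2+v2*k[1]; return (a+b)/2,np.linalg.norm(a-b)
def crop(c,x0,y0,x1,y1,name,f=None):
    im=c["pixels"][y0:y1,x0:x1]; f=f or min(800/(x1-x0),600/(y1-y0)); f=int(f)
    im=cv2.resize(im,None,fx=f,fy=f,interpolation=cv2.INTER_CUBIC)
    for k in range((x0+9)//10*10,x1,10): cv2.putText(im,str(k),((k-x0)*f,8),0,.3,(0,0,255),1) if k%20==0 else 0; cv2.line(im,((k-x0)*f,10),((k-x0)*f,14),(0,0,255),1)
    for k in range((y0+9)//10*10,y1,10): cv2.putText(im,str(k),(0,(k-y0)*f+4),0,.3,(0,0,255),1); cv2.line(im,(20,(k-y0)*f),(24,(k-y0)*f),(0,0,255),1)
    cv2.imwrite(f"pics/{name}.png",im)
def save(c,n): np.save(n,np.array([c],dtype=object),allow_pickle=True)
def load(n): return np.load(n,allow_pickle=True)[0]
def st():
    s=get_state(); print("t",round(float(s["clock"]),3),"tcp",np.round(np.array(s["tool_pos"])*1000,1),"q",np.round(s["joint_pos"],1),"F",np.round(s["wrist_force"],1),"M",np.round(s["wrist_torque"],2),"w",round(float(s["width"]),3)); print(np.round(s["orientation"],3).tolist()); return s
E
python3 - <<'E'
from h import *
s=cam("side");t=cam("top");save(s,"s0.npy");save(t,"t0.npy")
crop(s,335,110,435,200,"sdrv"); crop(t,365,185,445,285,"tdrv")
crop(s,190,170,300,260,"sext"); crop(t,235,95,345,190,"text")
E
```

```text
(no output)
```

View pics/sdrv.png

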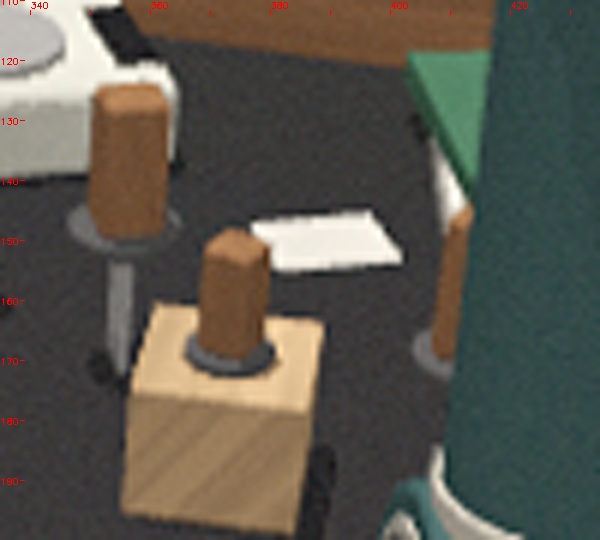

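View pics/tdrv.png

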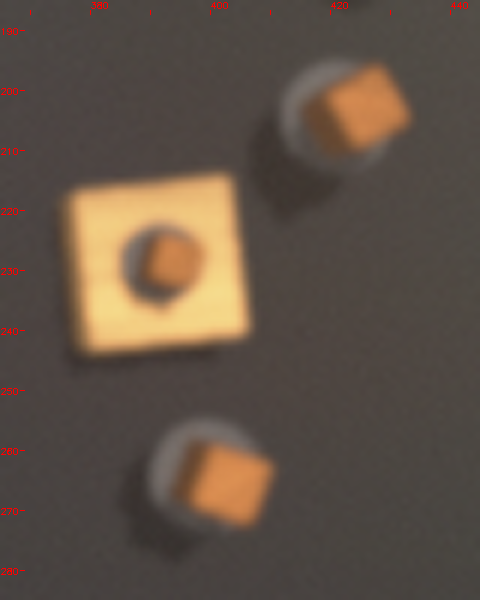

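View pics/sext.png

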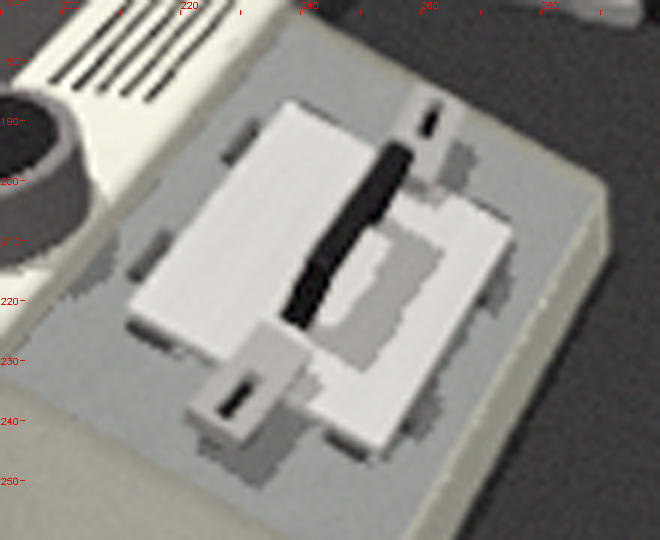

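View pics/text.png

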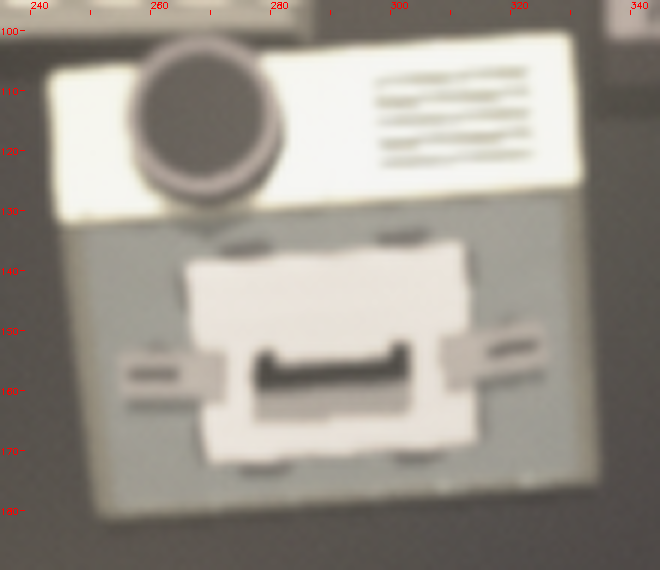

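```bash
cat > ext.py <<'E'
from h import *
B=np.radians(26);PX=np.array([np.cos(B),0,np.sin(B)]);PY=np.array([0,1.,0]);PZ=np.array([-np.sin(B),0,np.cos(B)])
P0=np.array([-45,0,77.5])
def plate(x,y,z): return P0+x*PX+y*PY+z*PZ   # mm extractor frame
def W(p,pose):
    c,s=np.cos(pose[2]),np.sin(pose[2]); p=np.atleast_2d(p)
    return np.stack([pose[0]*1000+c*p[:,0]-s*p[:,1],pose[1]*1000+s*p[:,0]+c*p[:,1],p[:,2]],1)/1000
E
python3 - <<'E'
from ext import *
s=load("s0.npy");t=load("t0.npy")
print("cam pos",[np.round(-np.array(c["R"]).T@np.array(c["t"]),3) for c in(s,t)])
fl=[-122,150,39.9];fr=[-122,-150,39.9]
T=[([122,150,130],(243,107.5)),([122,-150,130],(330,100.5)),([62.6,150,130],(244.7,132)),([62.6,-150,130],(332.3,125.8)),(fl,(251.7,181.3)),(fr,(335,175.5))]
S=[(fr,(290.8,200.8))]
def res(p):
    r=[]
    for L,c in((T,t),(S,s)):
        r.append(proj(c,W([a for a,_ in L],p))-np.array([b for _,b in L]))
    return np.concatenate(r).ravel()
q=least_squares(res,[0.7,0.1,0.05],loss="soft_l1"); print(q.x,np.degrees(q.x[2]));print(np.round(res(q.x).reshape(-1,2),1))
np.save("ext.npy",q.x)
pts={n:plate(*v) for n,v in dict(pivL=(0,104,20),pivR=(0,-104,20)).items()}
for n,v in pts.items(): print(n,W(v,q.x),proj(t,W(v,q.x)),proj(s,W(v,q.x)))
# slots
for n,(a,b),(c_,d) in (("L",((227,239.2),(232.5,232)),((256.3,157.3),(265,157.3))),("R",((260.3,192.5),(262.8,187.2)),((316.2,154),(324.7,152.3)))):
    print(n,proj(t,W(pts["piv"+n],q.x)),"top mid",(np.array(c_)+d)/2,"side mid",(np.array(a)+b)/2, tri(s,(np.array(a)+b)/2,t,(np.array(c_)+d)/2))
# stand, tray, driver
print("stand top corners",[np.round(atz(t,u,.075),4).tolist() for u in ((377.2,216.7),(403.2,214.2),(406.2,240.0),(380,243.8))])
print("tray",[np.round(atz(t,u,.022),4).tolist() for u in ((197,206.5),(258,204),(261,255),(200,258))])
print("driver top",tri(s,(374.5,150.5),t,(394,228)))
E
```

```text
cam pos [array([0.183, 0.821, 0.718]), array([ 0.342, -0.029,  1.659])]
[0.67273527 0.07376397 0.06171406] 3.53595542506556
[[ 0.3  0.7]
 [ 0.2  1. ]
 [-0.5 -7. ]
 [-0.7 -7.5]
 [-0.3  0.2]
 [-0.  -0.4]
 [ 2.2 -1. ]]
pivL [[0.61265601 0.17424989 0.09547588]] [[260.92882694 159.08619456]] [[232.50381605 235.0245775 ]]
pivR [[ 0.62548439 -0.03335414  0.09547588]] [[320.71379639 154.50965838]] [[263.92061863 188.86266757]]
L [[260.92882694 159.08619456]] top mid [260.65 157.3 ] side mid [229.75 235.6 ] (array([0.61952887, 0.17561045, 0.09291598]), np.float64(0.00027042872560497044))
R [[320.71379639 154.50965838]] top mid [320.45 153.15] side mid [261.55 189.85] (array([ 0.63172975, -0.03224206,  0.09147419]), np.float64(0.0015155019862794579))
stand top corners [[0.4081, -0.2266, 0.075], [0.4155, -0.3178, 0.075], [0.3257, -0.326, 0.075], [0.3141, -0.2343, 0.075]]
tray [[0.4559, 0.4176, 0.022], [0.462, 0.1948, 0.022], [0.279, 0.185, 0.022], [0.2699, 0.4061, 0.022]]
driver top (array([ 0.36674163, -0.2741637 ,  0.1385133 ]), np.float64(0.00040784726169493273))
```

```bash
python3 - <<'E'
from ext import *
s=load("s0.npy");t=load("t0.npy")
fl=[-122,150,39.9];fr=[-122,-150,39.9];pl=plate(0,104,20);pr=plate(0,-104,20)
T=[([122,150,130],(243,107.5)),([122,-150,130],(330,100.5)),(fl,(251.7,181.3)),(fr,(335,175.5)),(pl,(260.65,157.3)),(pr,(320.45,153.15))]
S=[(fr,(290.8,200.8)),(pl,(229.75,235.6)),(pr,(261.55,189.85))]
def res(p):
    r=[]
    for L,c in((T,t),(S,s)):
        r.append(proj(c,W([a for a,_ in L],p))-np.array([b for _,b in L]))
    return np.concatenate(r).ravel()
q=least_squares(res,[0.7,0.1,0.05],loss="soft_l1"); print(q.x,np.degrees(q.x[2]));print(np.round(res(q.x).reshape(-1,2),1))
np.save("ext.npy",q.x); p=q.x
im=[t["pixels"].copy(),s["pixels"].copy()]
# overlay x4 wireframe
def cyc(pts): return pts+[pts[0]]
g=[cyc([plate(60*a,80*b,8) for a,b in((1,1),(1,-1),(-1,-1),(-1,1))]),cyc([[122,150,130],[122,-150,130],[122,-150,0],[122,150,0]]),[fl,fr,[-122,-150,0],[-122,150,0],fl],[plate(0,-46,43),plate(0,46,43)]]
for sgn,y in((-1,104),(1,-104)):
    g.append(cyc([plate(a,y+sgn*b,20) for a,b in((13,42),(-13,42),(-13,-19.5),(13,-19.5))]))
for c,i,(x0,y0,x1,y1),n in((t,im[0],(235,95,345,190),"ot"),(s,im[1],(155,165,300,280),"os")):
    f=5; b=cv2.resize(i[y0:y1,x0:x1],None,fx=f,fy=f,interpolation=cv2.INTER_CUBIC)
    for l in g:
        uv=((proj(c,W(l,p))-[x0,y0]+.5)*f).astype(np.int32); cv2.polylines(b,[uv.reshape(-1,1,2)],False,(0,0,255),1)
    cv2.imwrite(f"pics/{n}.png",b)
E
```

```text
[0.67707617 0.07562428 0.06035335] 3.4579921101462863
[[-0.2 -0.5]
 [-0.3 -0.2]
 [-0.9 -1.1]
 [-0.6 -1.5]
 [-0.3  0.5]
 [-0.3  0.2]
 [ 0.6 -0.9]
 [ 0.7 -0.5]
 [ 0.7 -0.9]]
```

View pics/ot.png

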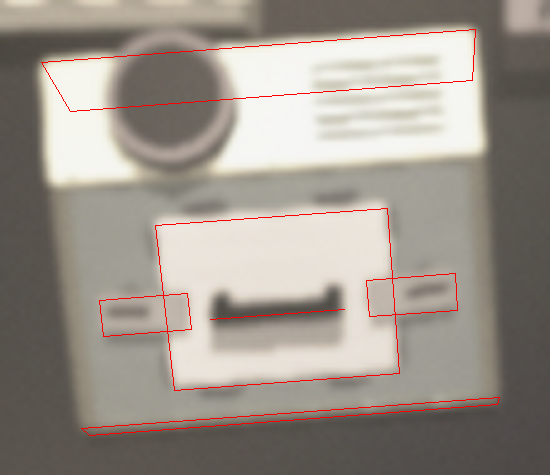

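View pics/os.png

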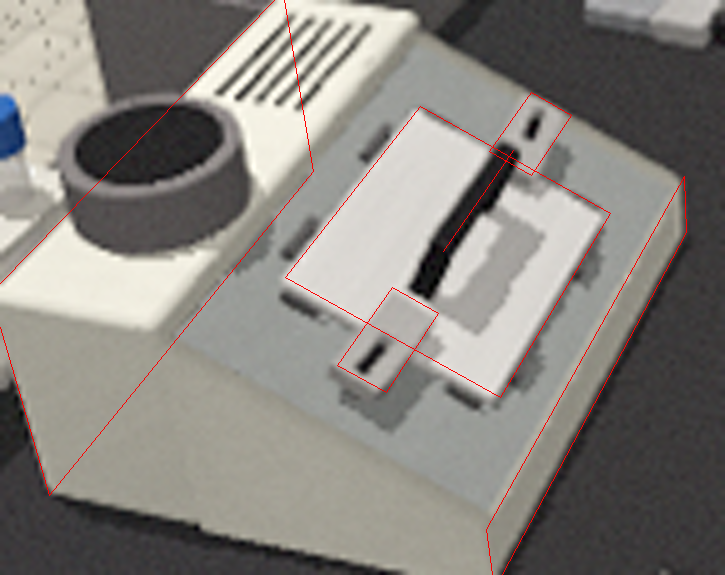

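```bash
python3 - <<'E'
from h import *
s=load("s0.npy");t=load("t0.npy")
crop(t,372,210,412,250,"tdrv2"); crop(s,355,140,395,200,"sdrv2")
E
```

```text
(no output)
```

View pics/tdrv2.png

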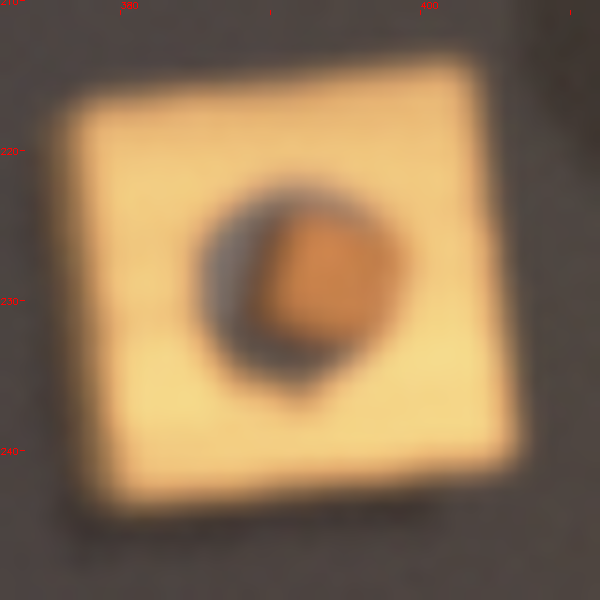

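View pics/sdrv2.png

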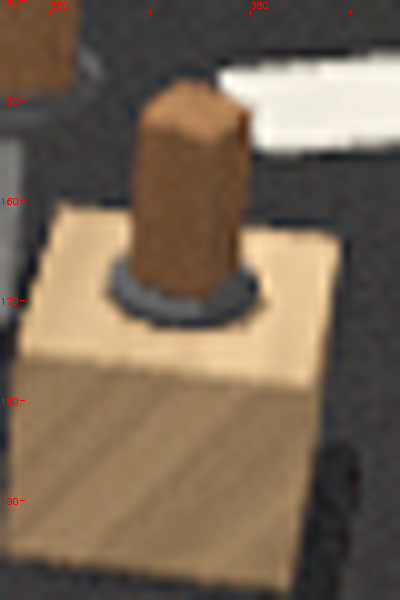

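```bash
python3 - <<'E'
from h import *
s=load("s0.npy");t=load("t0.npy")
def mask(c,x0,y0,x1,y1,f):
    im=cv2.resize(c["pixels"][y0:y1,x0:x1],None,fx=f,fy=f,interpolation=cv2.INTER_CUBIC).astype(float)
    hsv=cv2.cvtColor(im.clip(0,255).astype(np.uint8),cv2.COLOR_BGR2HSV); return im,hsv
for c,pts in((t,[(393,228),(390,229),(386,228),(382,235),(400,236)]),(s,[(372,158),(377,158),(374,151),(366,163),(374,170),(380,172)])):
    for u,v in pts: print((u,v),c["pixels"][v,u], cv2.cvtColor(c["pixels"][v:v+1,u:u+1],cv2.COLOR_BGR2HSV)[0,0])
E
```

```text
(393, 228) [ 75 130 201] [ 13 160 201]
(390, 229) [ 62 103 156] [ 13 154 156]
(386, 228) [103 114 130] [ 12  53 130]
(382, 235) [138 215 245] [ 22 111 245]
(400, 236) [134 213 244] [ 22 115 244]
(372, 158) [ 44  71 105] [ 13 148 105]
(377, 158) [43 67 99] [ 13 144  99]
(374, 151) [ 92 133 182] [ 14 126 182]
(366, 163) [143 190 224] [ 17  92 224]
(374, 170) [ 90  96 102] [ 15  30 102]
(380, 172) [144 187 222] [ 17  90 222]
```

```bash
cat > fitdrv.py <<'E'
from h import *
from scipy.optimize import minimize
def fit(views,zlo,zhi,x0,half=.014):
    # views: (cam,(x0,y0,x1,y1))
    f=8; M=[]
    for c,(a,b,d,e) in views:
        im=cv2.resize(c["pixels"][b:e,a:d],None,fx=f,fy=f,interpolation=cv2.INTER_CUBIC)
        h=cv2.cvtColor(im,cv2.COLOR_BGR2HSV); m=((h[...,0]<=16)&(h[...,0]>=8)&(h[...,1]>112)).astype(np.uint8)
        n,l,sts,_=cv2.connectedComponentsWithStats(m); k=1+np.argmax(sts[1:,4]); M.append((l==k).astype(np.uint8))
    def hull(c,p,b):
        x,y,w=p; P=[]
        for z in(zlo,zhi):
            for i,j in((1,1),(1,-1),(-1,-1),(-1,1)):
                P.append([x+half*(i*np.cos(w)-j*np.sin(w)),y+half*(i*np.sin(w)+j*np.cos(w)),z])
        uv=(proj(c,P)-[b[0],b[1]]+.5)*f-.5; return cv2.convexHull(uv.astype(np.float32))
    def cost(p):
        r=0
        for (c,b),m in zip(views,M):
            g=np.zeros_like(m); cv2.fillPoly(g,[np.round(hull(c,p,b)*16).astype(np.int32)],1,shift=4)
            r+=1-(g&m).sum()/(g|m).sum()
        return r
    best=min((minimize(cost,[x0[0],x0[1],w],method="Nelder-Mead",options=dict(initial_simplex=[[x0[0],x0[1],w],[x0[0]+.004,x0[1],w],[x0[0],x0[1]+.004,w],[x0[0],x0[1],w+.15]],xatol=1e-4,fatol=1e-4)) for w in np.radians([-40,-20,0,20,40])),key=lambda r:r.fun)
    print([ (round(np.degrees(w)),round(float(cost([best.x[0],best.x[1],w])),3)) for w in np.radians(np.arange(-45,46,6))])
    return best.x,best.fun
E
python3 - <<'E'
from fitdrv import *
s=load("s0.npy");t=load("t0.npy")
vs=(s,(355,140,395,200));vt=(t,(372,210,412,250))
for v in([vs,vt],[vs],[vt]):
    b,f=fit(v,.081,.141,(.3665,-.275)); print(np.round(b,4),np.degrees(b[2])%90,f)
E
```

```text
[(-45, 1.222), (-39, 1.234), (-33, 1.23), (-27, 1.224), (-21, 1.212), (-15, 1.189), (-9, 1.156), (-3, 1.123), (3, 1.135), (9, 1.191), (15, 1.15), (21, 1.136), (27, 1.157), (33, 1.192), (39, 1.212), (45, 1.222)]
[ 0.3671 -0.2747 -0.0289] 88.34377340599329 1.11476409978308
[(-45, 0.222), (-39, 0.234), (-33, 0.23), (-27, 0.224), (-21, 0.212), (-15, 0.189), (-9, 0.156), (-3, 0.123), (3, 0.135), (9, 0.191), (15, 0.15), (21, 0.136), (27, 0.157), (33, 0.192), (39, 0.212), (45, 0.222)]
[ 0.3671 -0.2747 -0.0289] 88.34377340599329 0.11476409978308022
[(-45, 1.0), (-39, 1.0), (-33, 1.0), (-27, 1.0), (-21, 1.0), (-15, 1.0), (-9, 1.0), (-3, 1.0), (3, 1.0), (9, 1.0), (15, 1.0), (21, 1.0), (27, 1.0), (33, 1.0), (39, 1.0), (45, 1.0)]
[ 0.3665 -0.275  -0.6981] 50.0 1.0
```

```bash
sed -i 's/k=1+np.argmax(sts\[1:,4\])/k=1+np.argmax(sts[1:,4]); cv2.imwrite(f"pics\/m{len(M)}.png",((l==k)*120+im.mean(2)*.5).astype(np.uint8))/' fitdrv.py; python3 - <<'E'
from fitdrv import *
s=load("s0.npy");t=load("t0.npy")
vs=(s,(362,143,388,178));vt=(t,(384,220,402,238))
for v in([vs],[vt],[vs,vt]):
    b,f=fit(v,.081,.141,(.3665,-.275)); print(np.round(b,4),np.degrees(b[2])%90,f)
a=cv2.imread("pics/m0.png");b=cv2.imread("pics/m1.png");H=max(a.shape[0],b.shape[0])
cv2.imwrite("pics/mm.png",np.hstack([cv2.copyMakeBorder(i,0,H-i.shape[0],0,4,0) for i in(a,b)]))
E
```

```text
[(-45, 0.222), (-39, 0.234), (-33, 0.23), (-27, 0.224), (-21, 0.212), (-15, 0.189), (-9, 0.156), (-3, 0.123), (3, 0.135), (9, 0.191), (15, 0.15), (21, 0.136), (27, 0.157), (33, 0.192), (39, 0.212), (45, 0.222)]
[ 0.3671 -0.2747 -0.0289] 88.34377340599329 0.11476409978308022
[(-45, 0.373), (-39, 0.375), (-33, 0.38), (-27, 0.38), (-21, 0.379), (-15, 0.381), (-9, 0.385), (-3, 0.389), (3, 0.398), (9, 0.404), (15, 0.397), (21, 0.397), (27, 0.392), (33, 0.389), (39, 0.381), (45, 0.373)]
[ 0.3675 -0.2785  0.8314] 47.63735242034471 0.36896790579542826
[(-45, 0.624), (-39, 0.632), (-33, 0.619), (-27, 0.607), (-21, 0.592), (-15, 0.565), (-9, 0.539), (-3, 0.51), (3, 0.527), (9, 0.594), (15, 0.544), (21, 0.528), (27, 0.557), (33, 0.59), (39, 0.615), (45, 0.624)]
[ 0.3675 -0.2764 -0.0336] 88.07407761551268 0.4979535541052339
```

View pics/mm.png

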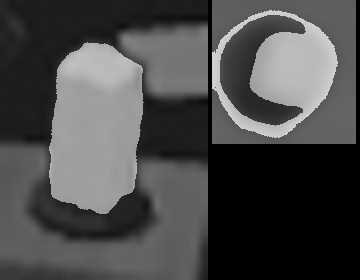

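```bash
python3 - <<'E'
from fitdrv import *
t=load("t0.npy");s=load("s0.npy")
f=16;a,b,d,e=384,220,402,238
im=cv2.resize(t["pixels"][b:e,a:d],None,fx=f,fy=f,interpolation=cv2.INTER_CUBIC).astype(float)
m=((im[...,2]-im[...,0]>95)&(im[...,1]<165)&(im[...,2]>155)).astype(np.uint8)
m=cv2.morphologyEx(m,cv2.MORPH_OPEN,cv2.getStructuringElement(cv2.MORPH_ELLIPSE,(45,45)))
cn=max(cv2.findContours(m,0,2)[0],key=cv2.contourArea)
r=cv2.minAreaRect(cn);print("minrect",r, np.array(r[0])/f+[a-.5,b-.5],cv2.contourArea(cn)/f/f)
o=im.clip(0,255).astype(np.uint8).copy();cv2.drawContours(o,[cn],-1,(0,255,0),1);cv2.polylines(o,[cv2.boxPoints(r).astype(np.int32)],True,(255,0,0),1)
f=16;a,b,d,e=364,144,384,174
im=cv2.resize(s["pixels"][b:e,a:d],None,fx=f,fy=f,interpolation=cv2.INTER_CUBIC)
im=(im.astype(float)*1.8).clip(0,255).astype(np.uint8)
H=im.shape[0];cv2.imwrite("pics/mm2.png",np.hstack([im,cv2.copyMakeBorder(o,0,H-o.shape[0],0,4,0)]))
print(t["pixels"][222:238:1,386:402,2])
print(s["pixels"][150:172:2,366:382,2])
E
```

```text
minrect ((173.7278594970703, 131.90655517578125), (132.04116821289062, 125.68533325195312), 13.240518569946289) [394.35799122 227.7441597 ] 54.24609375
[[240 234 223 208 192 188 191 201 214 225 234 238 240 241 241 241]
 [231 213 183 159 147 150 161 169 178 195 217 230 237 240 241 240]
 [207 169 140 126 127 148 168 176 174 177 192 216 231 238 241 241]
 [168 136 120 114 128 161 186 195 193 189 188 202 222 235 241 242]
 [145 123 115 114 136 170 196 204 203 197 193 197 214 231 240 242]
 [131 120 112 117 145 178 199 204 203 199 195 196 210 229 239 242]
 [130 117 110 120 152 184 199 201 200 199 195 200 212 230 240 242]
 [130 114 109 124 156 185 197 199 198 198 197 202 218 234 242 243]
 [130 112 106 121 150 176 187 192 196 198 197 203 223 239 243 244]
 [134 106 101 111 131 151 166 176 183 187 192 207 230 241 244 244]
 [154 112  97  98 107 118 133 145 157 170 192 220 237 243 245 245]
 [187 137 107  98  94  97 107 118 140 172 210 234 243 245 245 245]
 [218 175 143 124 112 111 116 139 173 210 232 241 244 245 245 245]
 [235 215 193 177 161 150 159 191 222 236 242 244 244 245 245 245]
 [242 236 
[... 162 characters left out ...]
 176 178 189 185 201 219 244]
 [ 58  55  62 131 146 153 154 173 179 179 171 163 138  91 214 249]
 [ 59  57  69 111 117 108 107 106 108 127 120 100  98  97 143 217]
 [ 58  57  82 111 113 108 108 107 106 108 105 100 102 109  55  54]
 [ 59  56  96 112 111 108 105 108 110 109 103  99 103  89  59  62]
 [ 48  48  94 112 114 109 108 106 108 112  99 102 102  87  59  57]
 [227 223 131 107 106 106 106 104 109 110  99  96  97 102  94  95]
 [226 210 124 108 112 107 105 105 105 108  95 102  87 209 247 246]
 [136 103 107 111 107 107 105 107 109 102 101  99  89 149 221 238]
 [103 101 104  87  90 102 105 108 111 104  92  80  70  65  55 244]
 [145  75  80  98 102  98  97  97 102  74  70  69  67  57 101 166]]
```

View pics/mm2.png

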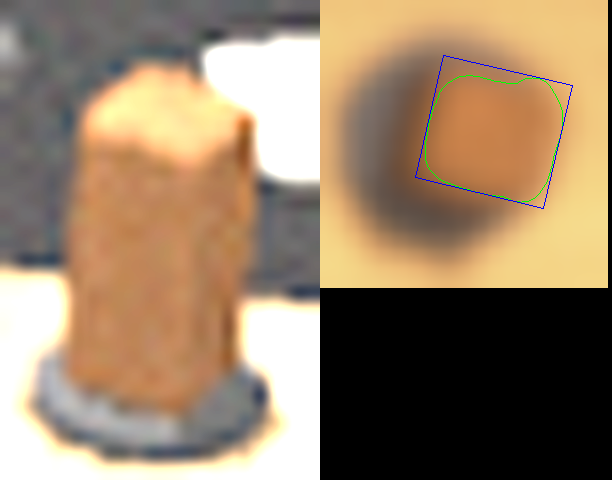

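Emit:
arm_command:
  fingers: [0,0,0,0,0]
  delta_pos:
    - [13,32,0]
    - [13,32,0]
    - [13,32,0]
    - [13,32,0]
    - [13,32,0]
  turn:
    - [0,0,-0.53]
    - [0,0,-0.53]
    - [0,0,-0.53]
    - [0,0,-0.53]
    - [0,0,-0.53]

```text
clock: 0.62
tool_pos: [0.2832, -0.4773, 0.231]
orientation: [[0.999, 0.048, -0.0], [0.048, -0.999, 0.0], [-0.0, -0.0, -1.0]]
wrist_force: [1.1, 0.2, 1.2]
width: 1.005
```

Emit:
arm_command:
  fingers: [0,0,0,0,0]
  delta_pos:
    - [13,32,0]
    - [13,32,0]
    - [13,32,0]
    - [13,32,-5]
    - [13,32,-10]
  turn:
    - [0,0,-0.53]
    - [0,0,-0.53]
    - [0,0,-0.53]
    - [0,0,-0.53]
    - [0,0,-0.53]

```text
clock: 1.03
tool_pos: [0.3484, -0.3175, 0.2172]
orientation: [[0.974, -0.227, 0.001], [-0.227, -0.974, -0.001], [0.002, 0.001, -1.0]]
wrist_force: [0.4, -0.3, -0.1]
width: 1.004
```

```bash
python3 - <<'E'
from h import *
st(); t=load("t0.npy"); print(atz(t,(394.36,227.74),.141), atz(t,(391.4,229.0),.078))
t2=cam("top");s2=cam("side");crop(t2,340,170,460,290,"a1");crop(s2,310,60,430,180,"a2")
E
```

```text
t 1.033 tcp [ 348.4 -317.5  217.2] q [-45.4 -19.3 107.8   0.   91.4  57.7] F [ 0.4 -0.3 -0.1] M [-0.02 -0.05  0.02] w 1.004
[[0.974, -0.227, 0.001], [-0.227, -0.974, -0.001], [0.002, 0.001, -1.0]]
[ 0.36774712 -0.27495436  0.141     ] [ 0.36461406 -0.27472381  0.078     ]
```

Emit:
arm_command:
  fingers: [0,0,0,0,0]
  delta_pos:
    - [9,21.5,0]
    - [9.6,21.5,-5]
    - [0,0,-20]
    - [0,0,-25]
    - [0,0,-25]
  turn:
    - [0,0,0]
    - [0,0,0]
    - [0,0,0]
    - [0,0,0]
    - [0,0,0]

```text
clock: 1.55
tool_pos: [0.3668, -0.276, 0.1409]
orientation: [[0.975, -0.223, 0.001], [-0.223, -0.975, -0.001], [0.001, 0.001, -1.0]]
wrist_force: [-0.1, -0.4, -0.6]
width: 0.998
```

Emit:
arm_command:
  fingers: [0,0,0,0,0]
  delta_pos:
    - [0,0,-20]
    - [0,0,-15]
    - [0,0,-8]
    - [0,0,0]
    - [0,0,0]
  turn:
    - [0,0,0]
    - [0,0,0]
    - [0,0,0]
    - [0,0,0]
    - [0,0,0]

```text
clock: 1.97
tool_pos: [0.3666, -0.2761, 0.0988]
orientation: [[0.975, -0.224, -0.0], [-0.224, -0.975, -0.0], [-0.0, 0.0, -1.0]]
wrist_force: [0.4, -0.4, 0.0]
width: 1.0
```

```bash
python3 - <<'E'
from h import *
st(); s2=cam("side");crop(s2,330,80,430,200,"b2")
E
```

```text
t 1.967 tcp [ 366.6 -276.1   98.8] q [-40.2 -17.6 117.5  -0.   80.   62.8] F [ 0.4 -0.4  0. ] M [-0.01  0.03 -0.  ] w 1.0
[[0.975, -0.224, -0.0], [-0.224, -0.975, -0.0], [-0.0, 0.0, -1.0]]
```

View pics/b2.png

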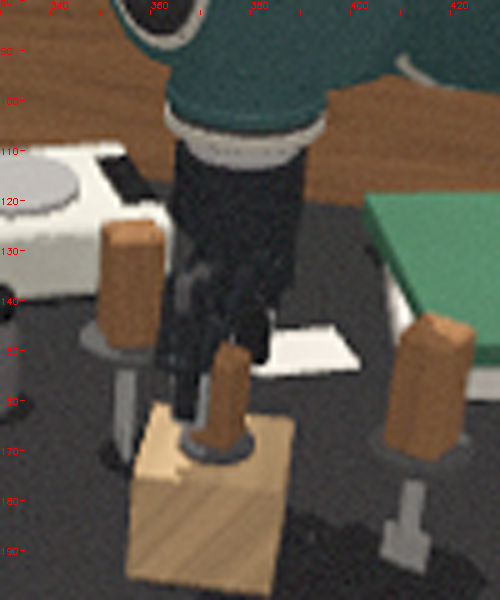

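Emit:
arm_command:
  fingers: [0.4,0.8,1,1,1]
  delta_pos:
    - [0,0,0]
    - [0,0,0]
    - [0,0,0]
    - [0,0,0]
    - [0,0,0]
  turn:
    - [0,0,0]
    - [0,0,0]
    - [0,0,0]
    - [0,0,0]
    - [0,0,0]
  force: 70

```text
clock: 2.43
tool_pos: [0.3667, -0.276, 0.0988]
orientation: [[0.975, -0.224, 0.0], [-0.224, -0.975, -0.0], [0.001, 0.0, -1.0]]
wrist_force: [-1.9, 0.8, 7.2]
width: 0.322
```

Emit:
arm_command:
  fingers: [1,1,1,1,1]
  delta_pos:
    - [0,0,0]
    - [0,0,0]
    - [0,0,0]
    - [0,0,0]
    - [0,0,0]
  turn:
    - [0,0,0]
    - [0,0,0]
    - [0,0,0]
    - [0,0,0]
    - [0,0,0]

```text
clock: 2.85
tool_pos: [0.3667, -0.276, 0.0988]
orientation: [[0.975, -0.224, 0.0], [-0.224, -0.975, -0.0], [0.001, 0.0, -1.0]]
wrist_force: [-1.8, 1.2, 5.3]
width: 0.325
```

```bash
python3 - <<'E'
from h import *
st()
E
```

```text
t 2.85 tcp [ 366.7 -276.    98.8] q [-40.2 -17.6 117.5  -0.   80.   62.8] F [-1.8  1.2  5.3] M [0.07 0.22 0.01] w 0.325
[[0.975, -0.224, 0.0], [-0.224, -0.975, -0.0], [0.001, 0.0, -1.0]]
```

Emit:
arm_command:
  fingers: [1,1,1,1,1]
  delta_pos:
    - [0,0,8]
    - [0,0,16]
    - [0,0,25]
    - [0,0,30]
    - [0,0,30]
  turn:
    - [0,0,0]
    - [0,0,0]
    - [0,0,0]
    - [0,0,0]
    - [0,0,0]

```text
clock: 3.27
tool_pos: [0.3662, -0.2755, 0.2085]
orientation: [[0.975, -0.224, -0.001], [-0.224, -0.975, 0.001], [-0.001, -0.001, -1.0]]
wrist_force: [0.7, -0.0, -1.3]
width: 0.321
```

Emit:
arm_command:
  fingers: [1,1,1,1,1]
  delta_pos:
    - [5,10,25]
    - [15,25,10]
    - [15,30,0]
    - [15,30,0]
    - [10,20,0]
  turn:
    - [0,0,0]
    - [0,0,0]
    - [0,0,0]
    - [0,0,0]
    - [0,0,0]

```text
clock: 3.68
tool_pos: [0.4272, -0.1587, 0.2429]
orientation: [[0.975, -0.224, 0.001], [-0.224, -0.975, 0.0], [0.0, -0.0, -1.0]]
wrist_force: [0.7, -0.7, -1.4]
width: 0.321
```

```bash
python3 - <<'E'
from h import *
S=st(); s2=cam("side"); p=proj(s2,np.array(S["tool_pos"])); print(p)
u,v=p[0].astype(int); crop(s2,u-45,v-40,u+45,v+50,"c2"); save(s2,"s_c.npy")
t2=cam("top");crop(t2,310,170,410,270,"c1")
E
```

```text
t 3.683 tcp [ 427.2 -158.7  242.9] q [-23.6 -21.7 107.2   0.   94.5  79.3] F [ 0.7 -0.7 -1.4] M [-0.02  0.01 -0.03] w 0.321
[[0.975, -0.224, 0.001], [-0.224, -0.975, 0.0], [0.0, -0.0, -1.0]]
[[346.61065365 131.78413667]]
```

View pics/c2.png

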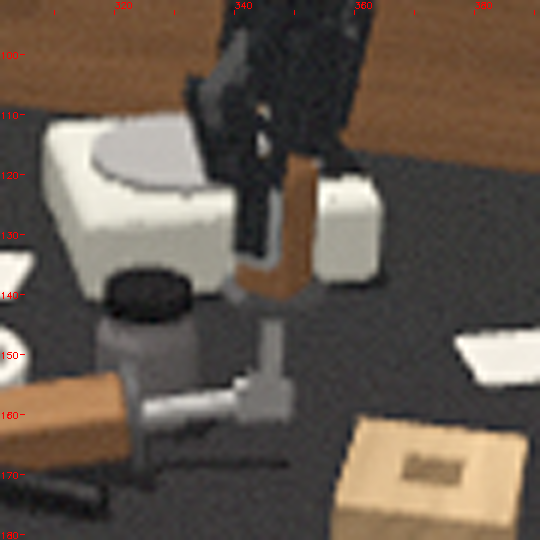

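```bash
python3 - <<'E'
from h import *
s2=load("s_c.npy");cv2.imwrite("pics/sc.png",s2["pixels"]);t=cam("top");cv2.imwrite("pics/tc.png",t["pixels"])
E
```

```text
(no output)
```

View pics/sc.png

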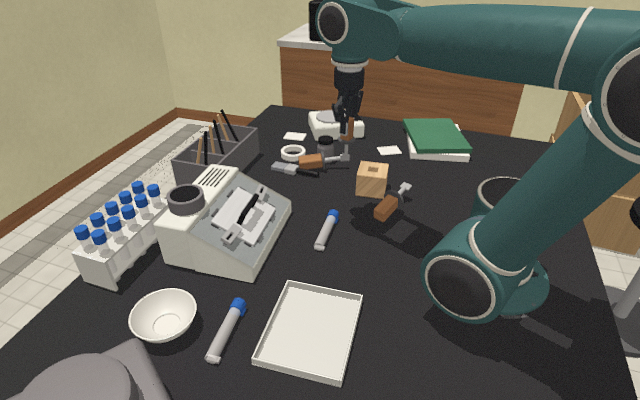

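View pics/tc.png

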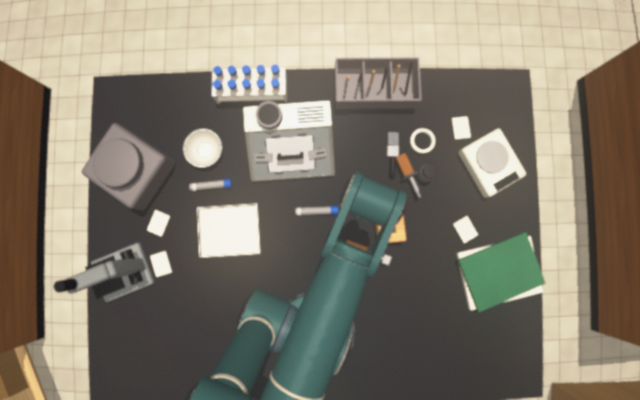

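```bash
python3 - <<'E'
from ext import *
s2=load("s_c.npy");print("tip pred",proj(s2,[.4272,-.1587,.160]))
s=load("s0.npy");t=load("t0.npy")
crop(t,253,147,276,168,"bl_t");crop(t,305,145,328,166,"br_t");crop(s,220,218,246,246,"bl_s");crop(s,250,180,276,208,"br_s")
ims=[cv2.resize(cv2.imread(f"pics/{n}.png"),(390,290)) for n in("bl_t","br_t","bl_s","br_s")]
cv2.imwrite("pics/bars.png",np.vstack([np.hstack(ims[:2]),np.hstack(ims[2:])]))
E
```

```text
tip pred [[345.4191239  158.72974532]]
```

View pics/bars.png

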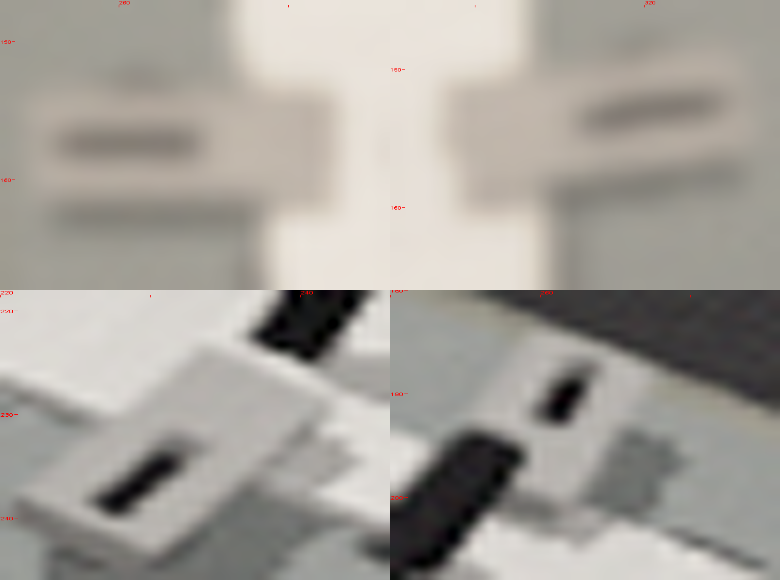

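```bash
python3 - <<'E'
from ext import *
s=load("s0.npy");t=load("t0.npy");p=np.load("ext.npy")
def pca(c,x0,y0,x1,y1,bg,fg):
    g=c["pixels"][y0:y1,x0:x1].astype(float).mean(2); w=((bg-g)/(bg-fg)).clip(0,1)
    Y,X=np.mgrid[y0:y1,x0:x1]; m=np.array([(w*X).sum(),(w*Y).sum()])/w.sum()
    d=np.stack([X-m[0],Y-m[1]],-1); C=np.einsum('ij,ijk,ijl->kl',w,d,d)/w.sum(); ev,V=np.linalg.eigh(C); v=V[:,1]*np.sign(V[0,1]); return m,np.degrees(np.arctan2(v[1],v[0])),np.sqrt(ev)*np.sqrt(12)
print(t["pixels"][153:163,253:272].mean(2).astype(int)); print(t["pixels"][148:159,310:330].mean(2).astype(int))
L=dict(Lt=pca(t,255,155,267,160,172,120),Rt=pca(t,315,150,327,157,172,120),Ls=pca(s,224,229,237,242,130,30),Rs=pca(s,258,185,266,195,130,30))
for k,v in L.items(): print(k,np.round(v[0],2),round(v[1],1),np.round(v[2],1))
# predicted angle vs theta
for side,y in(("L",104),("R",-104)):
    for c,n in((t,"t"),(s,"s")):
        o=[]
        for th in range(-18,19,3):
            a=np.radians(th); # direction of slot in plate: along y rotated by th about plate z
            d=np.array([-np.sin(a),np.cos(a)])*15
            q=[plate(k*d[0],y+k*d[1],20) for k in(1,-1)]
            uv=proj(c,W(q,p)); e=uv[1]-uv[0]; e=e*np.sign(e[0]); o.append(np.degrees(np.arctan2(e[1],e[0])))
        print(side+n,"theta",np.interp(L[side+n][1],np.sort(o),np.arange(-18,19,3)[np.argsort(o)]),"center pred",uv.mean(0).round(2),"len",np.linalg.norm(uv[1]-uv[0]).round(1))
E
```

```text
[[155 157 161 162 163 160 156 150 149 151 157 163 165 167 179 191 199 199
  202]
 [156 162 168 170 170 168 165 163 165 165 166 170 174 175 178 182 183 182
  184]
 [155 163 170 169 165 163 163 163 162 163 164 168 175 180 180 181 181 180
  179]
 [155 161 165 156 145 141 140 139 139 139 141 153 171 180 182 182 181 180
  180]
 [155 161 162 148 132 126 125 125 125 126 128 145 170 180 182 182 180 180
  180]
 [155 161 166 158 149 145 145 146 146 145 146 158 173 181 183 182 182 181
  181]
 [154 161 170 171 168 167 167 168 168 167 167 171 176 180 180 181 180 182
  183]
 [154 159 166 167 165 165 166 165 165 166 166 166 168 168 171 174 179 180
  183]
 [154 157 158 152 147 146 146 146 145 146 146 145 148 148 152 163 178 184
  187]
 [153 155 151 140 131 129 129 129 131 130 131 132 131 133 138 162 191 203
  206]]
[[225 223 210 177 157 156 156 154 149 146 151 157 162 163 163 161 160 157
  156 149]
 [220 215 202 176 163 160 161 159 157 157 163 167 170 170 169 165 160 158
  156 150]
 [207 201 189 176 170 169 169 167 167 167 169 169 169 168 168 167 161 158
  156 148]
 [187 185 182 180 178 176 172 167 
[... 325 characters left out ...]
79 174 169 164 165 168 168 170 170 166 163 163 159 157
  155 151]
 [181 180 180 179 178 174 171 166 163 161 161 158 155 150 147 149 154 155
  155 150]
 [181 178 178 174 166 160 155 149 146 142 138 136 136 134 133 140 151 155
  155 150]
 [177 175 174 168 151 138 134 132 130 128 128 130 135 137 138 143 152 155
  154 151]]
Lt [259.97 156.88] -0.4 [3.3 8.5]
Rt [320.79 152.96] 2.8 [5.5 9.8]
Ls [229.76 236.72] 19.2 [7.2 9.7]
Rs [261.42 189.7 ] -60.3 [2.8 7.1]
Lt theta -4.095368502354422 center pred [260.38 157.82] len 8.5
Ls theta -18.0 center pred [230.44 235.18] len 9.4
Rt theta -7.235427321259532 center pred [320.15 153.32] len 8.6
Rs theta 3.1640781016262984 center pred [262.25 189.  ] len 7.1
```

```bash
cat > slot.py <<'E'
from ext import *
def pca(c,x0,y0,x1,y1,bg,fg):
    g=c["pixels"][y0:y1,x0:x1].astype(float).mean(2); f=8
    g=cv2.resize(g,None,fx=f,fy=f,interpolation=cv2.INTER_CUBIC)
    w=((bg-g)/(bg-fg)).clip(0,1); lab=cv2.connectedComponents((w>0.01).astype(np.uint8))[1]
    k=np.bincount(lab[w>0.6]).argmax() if (w>.6).any() else 1
    w=w*(lab==k)
    Y,X=np.mgrid[0:g.shape[0],0:g.shape[1]]; X=(X+.5)/f-.5+x0;Y=(Y+.5)/f-.5+y0; m=np.array([(w*X).sum(),(w*Y).sum()])/w.sum()
    d=np.stack([X-m[0],Y-m[1]],-1); C=np.einsum('ij,ijk,ijl->kl',w,d,d)/w.sum(); ev,V=np.linalg.eigh(C); v=V[:,1]*np.sign(V[0,1]); return m,np.degrees(np.arctan2(v[1],v[0])),np.sqrt(ev)*np.sqrt(12)
E
python3 - <<'E'
from slot import *
s=load("s0.npy");t=load("t0.npy");p=np.load("ext.npy")
L=dict(Lt=pca(t,254,153,269,161,157,125),Rt=pca(t,313,149,327,157,154,125),Ls=pca(s,224,229,237,242,100,30),Rs=pca(s,258,185,266,195,110,30))
for k,v in L.items(): print(k,np.round(v[0],2),round(v[1],1),np.round(v[2],1))
for side,y in(("L",104),("R",-104)):
    for c,n in((t,"t"),(s,"s")):
        o=[]
        for th in range(-18,19,3):
            a=np.radians(th); d=np.array([-np.sin(a),np.cos(a)])*15
            q=[plate(k*d[0],y+k*d[1],20) for k in(1,-1)]
            uv=proj(c,W(q,p)); e=uv[1]-uv[0]; e=e*np.sign(e[0]); o.append(np.degrees(np.arctan2(e[1],e[0])))
        print(side+n,"theta",np.interp(L[side+n][1],np.sort(o),np.arange(-18,19,3)[np.argsort(o)]),"center pred",uv.mean(0).round(2),"len",np.linalg.norm(uv[1]-uv[0]).round(1))
for a,b in(("Ls","Lt"),("Rs","Rt")): print(tri(s,L[a][0],t,L[b][0]))
E
```

```text
Lt [260.14 156.89] -0.3 [2.2 7.3]
Rt [319.96 152.52] -10.1 [2.1 7. ]
Ls [228.8 236.2] -49.3 [1.8 6.7]
Rs [261.11 190.06] -68.0 [1.8 4.3]
Lt theta -4.2103540843768075 center pred [260.38 157.82] len 8.5
Ls theta -4.71479307136768 center pred [230.44 235.18] len 9.4
Rt theta 6.08011741899584 center pred [320.15 153.32] len 8.6
Rs theta 8.024013904196428 center pred [262.25 189.  ] len 7.1
(array([0.62116291, 0.1775026 , 0.0921012 ]), np.float64(0.00030147929634038697))
(array([ 0.63325987, -0.03084307,  0.09143597]), np.float64(1.2056178182375096e-05))
```

```bash
cat > plan.py <<'E'
from ext import *
p=np.load("ext.npy")+np.array([.0012,.0006,0])
c_,s_=np.cos(p[2]),np.sin(p[2]); RZ=np.array([[c_,-s_,0],[s_,c_,0],[0,0,1]])
PXw,PYw,PZw=RZ@PX,RZ@PY,RZ@PZ
PIV=dict(L=W(plate(0,104,20),p)[0],R=W(plate(0,-104,20),p)[0])
def orient(az): # tool x at plate angle az from plate +y (deg, ccw about PZw), tool z=-PZw
    a=np.radians(az); x=-np.sin(a)*PXw+np.cos(a)*PYw; z=-PZw; return np.stack([x,np.cross(z,x),z],1)
def togo(tcp,Rt,S=None):
    S=S or get_state(); d=(np.array(tcp)-S["tool_pos"])*1000
    r=Ro.from_matrix(Rt@np.array(S["orientation"]).T).as_rotvec(degrees=True)/6
    print("d",np.round(d,1),"turn",np.round(r,3),"|deg|",round(np.linalg.norm(r)*6,1)); return d,r
def inplate(v): return np.array([v@PXw,v@PYw,v@PZw])
E
python3 - <<'E'
from plan import *
print(PIV,PXw,PYw,PZw)
S=st(); togo(PIV["R"]+PZw*(.0828+.035),orient(6.5),S)
E
```

```text
{'L': array([0.6183337 , 0.17679185, 0.09547588]), 'R': array([ 0.63087958, -0.03082944,  0.09547588])} [0.8971576  0.0542123  0.43837115] [-0.06031671  0.99817929  0.        ] [-0.437573   -0.02644111  0.89879405]
t 3.833 tcp [ 426.9 -159.7  242.5] q [-23.7 -21.7 107.2   0.   94.5  79.1] F [-1.1 -0.1 -2.2] M [ 0.02 -0.01  0.01] w 0.324
[[0.975, -0.222, -0.0], [-0.222, -0.975, 0.0], [-0.0, -0.0, -1.0]]
d [152.5 125.7 -41.1] turn [-4.074 -3.081 18.423] |deg| 114.7
```

Emit:
arm_command:
  fingers: [1,1,1,1,1]
  delta_pos:
    - [8.5,7,0]
    - [8.5,7,0]
    - [8.5,7,0]
    - [8.5,7,0]
    - [8.5,7,0]
  turn:
    - [-0.226,-0.171,1.0235]
    - [-0.226,-0.171,1.0235]
    - [-0.226,-0.171,1.0235]
    - [-0.226,-0.171,1.0235]
    - [-0.226,-0.171,1.0235]

```text
clock: 4.25
tool_pos: [0.4691, -0.1264, 0.2424]
orientation: [[0.946, 0.303, 0.117], [0.314, -0.945, -0.09], [0.083, 0.122, -0.989]]
wrist_force: [-0.2, -0.2, -1.7]
width: 0.322
```

Emit:
arm_command:
  fingers: [1,1,1,1,1]
  delta_pos:
    - [8.5,7,0]
    - [8.5,7,0]
    - [8.5,7,0]
    - [8.5,7,0]
    - [8.5,7,0]
  turn:
    - [-0.226,-0.171,1.0235]
    - [-0.226,-0.171,1.0235]
    - [-0.226,-0.171,1.0235]
    - [-0.226,-0.171,1.0235]
    - [-0.226,-0.171,1.0235]

```text
clock: 4.67
tool_pos: [0.5116, -0.0914, 0.2424]
orientation: [[0.642, 0.721, 0.259], [0.761, -0.64, -0.105], [0.09, 0.265, -0.96]]
wrist_force: [0.0, -0.1, -1.4]
width: 0.319
```

Emit:
arm_command:
  fingers: [1,1,1,1,1]
  delta_pos:
    - [8.5,7,0]
    - [8.5,7,-5]
    - [8.5,7,-6]
    - [8.5,7,-6]
    - [8.5,7,-6]
  turn:
    - [-0.226,-0.171,1.0235]
    - [-0.226,-0.171,1.0235]
    - [-0.226,-0.171,1.0235]
    - [-0.226,-0.171,1.0235]
    - [-0.226,-0.171,1.0235]

```text
clock: 5.08
tool_pos: [0.5541, -0.0566, 0.2191]
orientation: [[0.156, 0.909, 0.386], [0.988, -0.152, -0.042], [0.021, 0.388, -0.922]]
wrist_force: [-1.0, 0.3, -1.8]
width: 0.32
```

Emit:
arm_command:
  fingers: [1,1,1,1,1]
  delta_pos:
    - [8.5,7,-6]
    - [8.5,7,-6]
    - [8.5,7,-6]
    - [0,0,0]
    - [0,0,0]
  turn:
    - [-0.226,-0.171,1.0235]
    - [-0.226,-0.171,1.0235]
    - [-0.226,-0.171,1.0235]
    - [0,0,0]
    - [0,0,0]

```text
clock: 5.5
tool_pos: [0.5791, -0.0359, 0.2009]
orientation: [[-0.155, 0.887, 0.435], [0.987, 0.16, 0.025], [-0.047, 0.434, -0.9]]
wrist_force: [-1.4, -0.2, -2.7]
width: 0.324
```

```bash
python3 - <<'E'
from plan import *
S=st(); togo(PIV["R"]+PZw*(.0828+.035),orient(6.5),S)
R=np.array(S["orientation"]);tip=np.array(S["tool_pos"])+.0828*R[:,2]
s=cam("side");save(s,"s1.npy");print("tip",tip,proj(s,[tip,tip+.011*R[:,0],tip-.011*R[:,0],PIV["R"]]))
crop(s,230,130,300,210,"d1"); t=cam("top");crop(t,250,90,390,190,"d2")
E
```

```text
t 5.5 tcp [579.1 -35.9 200.9] q [ -8.7 -20.7 113.    5.9  62.5 -19.8] F [-1.4 -0.2 -2.7] M [-0.04  0.3   0.03] w 0.324
[[-0.155, 0.887, 0.435], [0.987, 0.16, 0.025], [-0.047, 0.434, -0.9]]
d [0.2 2.  0.5] turn [-0.019 -0.025  0.064] |deg| 0.4
tip [ 0.61513833 -0.03382145  0.12639051] [[266.60516265 179.98057664]
 [265.54020257 182.25707591]
 [267.65409497 177.73902716]
 [261.77458425 188.99817733]]
```

View pics/d1.png

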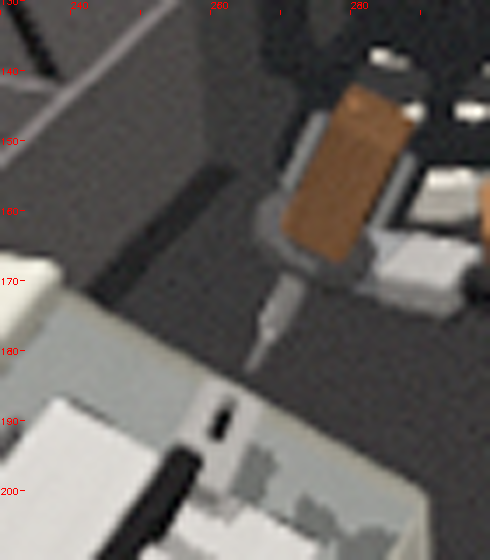

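View pics/d2.png

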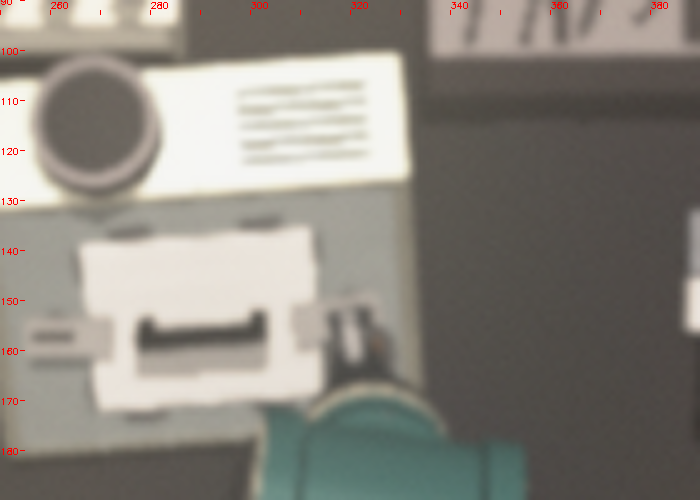

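Emit:
arm_command:
  fingers: [1,1,1,1,1]
  delta_pos:
    - [4,1.4,-8]
    - [4,1.2,-8]
    - [4,0.2,-8]
    - [1.3,0,-2.5]
    - [0,0,0]
  turn:
    - [0,0,0.06]
    - [0,0,0]
    - [0,0,0]
    - [0,0,0]
    - [0,0,0]

```text
clock: 6.02
tool_pos: [0.5927, -0.0319, 0.1731]
orientation: [[-0.165, 0.885, 0.435], [0.985, 0.169, 0.03], [-0.047, 0.433, -0.9]]
wrist_force: [0.3, 0.3, -1.1]
width: 0.319
```

```bash
python3 - <<'E'
from plan import *
S=st(); togo(PIV["R"]+PZw*(.0828),orient(6.5),S)
R=np.array(S["orientation"]);tip=np.array(S["tool_pos"])+.0828*R[:,2]
s=cam("side");save(s,"s1.npy");print("tip",tip,proj(s,[tip,tip+.011*R[:,0],tip-.011*R[:,0],PIV["R"]]),inplate(tip-PIV["R"])*1000)
crop(s,240,160,290,205,"e1",12)
E
```

```text
t 6.017 tcp [592.7 -31.9 173.1] q [ -8.1 -18.  113.5   6.   59.2 -20.2] F [ 0.3  0.3 -1.1] M [-0.01  0.32 -0.03] w 0.319
[[-0.165, 0.885, 0.435], [0.985, 0.169, 0.03], [-0.047, 0.433, -0.9]]
d [ 1.9 -1.1 -3.2] turn [-0.017 -0.028 -0.035] |deg| 0.3
tip [ 0.62872107 -0.02946465  0.09860105] [[262.18816046 188.44709925]
 [261.14590376 190.76024852]
 [263.21500315 186.16889135]
 [261.77458425 188.99817733]] [-0.49255206  1.492504    3.71729942]
```

View pics/e1.png

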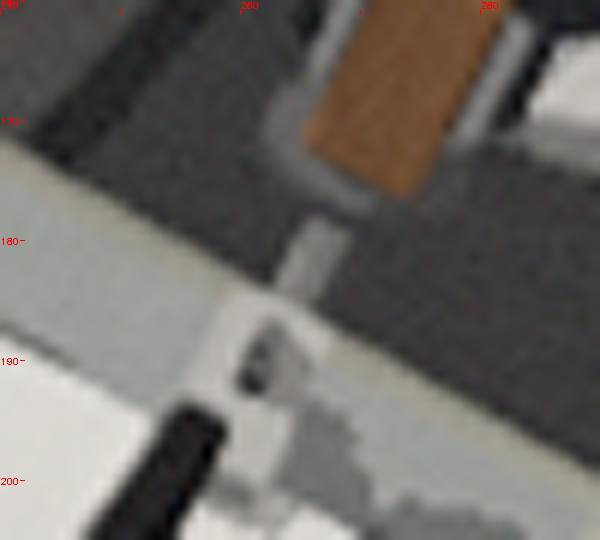

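Emit:
arm_command:
  fingers: [1,1,1,1,1]
  delta_pos:
    - [0.7,-0.7,-1.1]
    - [0.7,-0.4,-1.1]
    - [0.5,0,-1.1]
    - [0.5,0,-1.1]
    - [0.5,0,-1.1]
  turn:
    - [0,0,0]
    - [0,0,0]
    - [0,0,0]
    - [0,0,0]
    - [0,0,0]

```text
clock: 6.48
tool_pos: [0.5958, -0.0332, 0.1694]
orientation: [[-0.165, 0.884, 0.437], [0.985, 0.17, 0.029], [-0.048, 0.435, -0.899]]
wrist_force: [-0.1, 0.3, -1.6]
width: 0.322
```

```bash
cat > chk.py <<'E'
from plan import *
import sys
k=sys.argv[1]; S=st(); R=np.array(S["orientation"]);tip=np.array(S["tool_pos"])+.0828*R[:,2]
print("tip in plate rel pivot",np.round(inplate(tip-PIV[k])*1000,2),"F plate",np.round(inplate(np.array(S["wrist_force"])),1),"M plate",np.round(inplate(np.array(S["wrist_torque"])),2),"x-angle",round(np.degrees(np.arctan2(-(R[:,0]@PXw),R[:,0]@PYw)),1))
E
python3 chk.py R
```

```text
t 6.483 tcp [595.8 -33.2 169.4] q [ -8.2 -17.5 113.5   6.1  58.6 -20.4] F [-0.1  0.3 -1.6] M [-0.01  0.32 -0.01] w 0.322
[[-0.165, 0.884, 0.437], [0.985, 0.17, 0.029], [-0.048, 0.435, -0.899]]
tip in plate rel pivot [ 0.77 -0.02 -0.99] F plate [-0.8  0.3 -1.4] M plate [ 0.    0.32 -0.02] x-angle 6.7
```

Emit:
arm_command:
  fingers: [1,1,1,1,1]
  delta_pos:
    - [0.5,0,-1.1]
    - [0.5,0,-1.1]
    - [0.5,0,-1.1]
    - [0,0,0]
    - [0,0,0]
  turn:
    - [0,0,0]
    - [0,0,0]
    - [0,0,0]
    - [0,0,0]
    - [0,0,0]

```text
clock: 6.9
tool_pos: [0.5972, -0.0331, 0.1659]
orientation: [[-0.165, 0.884, 0.437], [0.985, 0.17, 0.029], [-0.048, 0.435, -0.899]]
wrist_force: [-0.3, -0.3, -2.0]
width: 0.322
```

```bash
python3 chk.py R
```

```text
t 6.9 tcp [597.2 -33.1 165.9] q [ -8.2 -17.1 113.6   6.1  58.2 -20.4] F [-0.3 -0.3 -2. ] M [ 0.    0.33 -0.01] w 0.322
[[-0.165, 0.884, 0.437], [0.985, 0.17, 0.029], [-0.048, 0.435, -0.899]]
tip in plate rel pivot [ 0.48 -0.02 -4.73] F plate [-1.2 -0.2 -1.7] M plate [ 0.01  0.33 -0.02] x-angle 6.7
```

Emit:
arm_command:
  fingers: [1,1,1,1,1]
  delta_pos:
    - [0.5,0,-1.1]
    - [0.5,0,-1.1]
    - [0.2,0,-0.4]
    - [0,0,0]
    - [0,0,0]
  turn:
    - [0,0,0]
    - [0,0,0]
    - [0,0,0]
    - [0,0,0]
    - [0,0,0]

```text
clock: 7.32
tool_pos: [0.5985, -0.0331, 0.1634]
orientation: [[-0.165, 0.884, 0.437], [0.985, 0.17, 0.029], [-0.048, 0.435, -0.899]]
wrist_force: [-0.1, 0.5, -2.1]
width: 0.321
```

```bash
python3 chk.py R; python3 - <<'E'
from h import *
s=cam("side");crop(s,240,160,290,205,"e2",12)
E
```

```text
t 7.317 tcp [598.5 -33.1 163.4] q [ -8.1 -16.9 113.6   6.2  57.9 -20.4] F [-0.1  0.5 -2.1] M [-0.08  0.3   0.01] w 0.321
[[-0.165, 0.884, 0.437], [0.985, 0.17, 0.029], [-0.048, 0.435, -0.899]]
tip in plate rel pivot [ 0.51 -0.1  -7.52] F plate [-0.9  0.5 -1.8] M plate [-0.05  0.31  0.04] x-angle 6.7
```

View pics/e2.png

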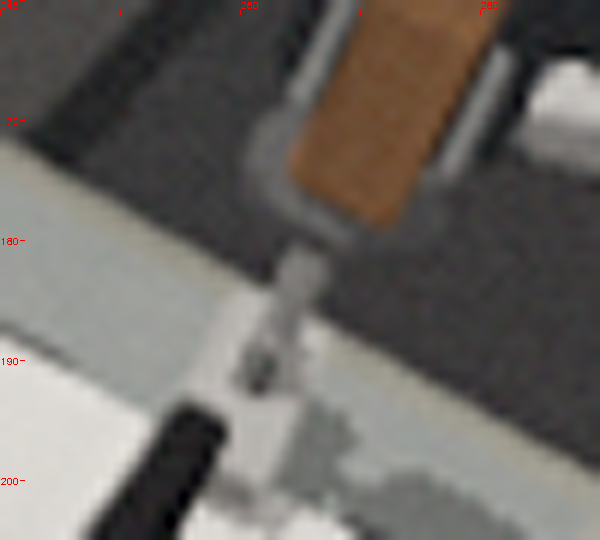

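Emit:
arm_command:
  fingers: [1,1,1,1,1]
  delta_pos:
    - [0,0,0]
    - [0,0,0]
    - [0,0,0]
    - [0,0,0]
    - [0,0,0]
  turn:
    - [-0.35,-0.021,0.719]
    - [-0.4376,-0.0264,0.8988]
    - [-0.4376,-0.0264,0.8988]
    - [-0.4376,-0.0264,0.8988]
    - [-0.4376,-0.0264,0.8988]
  force: 100

```text
clock: 7.78
tool_pos: [0.5984, -0.0332, 0.1635]
orientation: [[-0.574, 0.693, 0.436], [0.778, 0.627, 0.029], [-0.253, 0.356, -0.9]]
wrist_force: [0.5, -0.5, -1.3]
width: 0.314
```

```bash
python3 chk.py R; python3 - <<'E'
from h import *
s=cam("side");crop(s,240,160,290,205,"e3",12)
E
```

```text
t 7.783 tcp [598.4 -33.2 163.5] q [ -8.1 -16.8 113.6   6.1  58.  -49.4] F [ 0.5 -0.5 -1.3] M [ 0.09  0.45 -0.26] w 0.314
[[-0.574, 0.693, 0.436], [0.778, 0.627, 0.029], [-0.253, 0.356, -0.9]]
tip in plate rel pivot [ 0.41 -0.17 -7.41] F plate [-0.1 -0.5 -1.4] M plate [-0.01  0.45 -0.29] x-angle 35.7
```

View pics/e3.png

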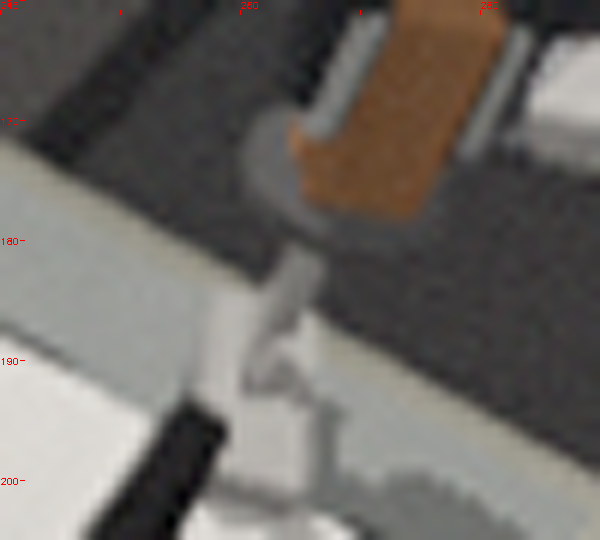

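Emit:
arm_command:
  fingers: [1,1,1,1,1]
  delta_pos:
    - [0,0,0]
    - [0,0,0]
    - [0,0,0]
    - [0,0,0]
    - [0,0,0]
  turn:
    - [-0.4376,-0.0264,0.8988]
    - [-0.4376,-0.0264,0.8988]
    - [-0.4376,-0.0264,0.8988]
    - [-0.4376,-0.0264,0.8988]
    - [-0.4376,-0.0264,0.8988]

```text
clock: 8.25
tool_pos: [0.5984, -0.0332, 0.1634]
orientation: [[-0.843, 0.316, 0.435], [0.363, 0.931, 0.027], [-0.396, 0.181, -0.9]]
wrist_force: [-0.2, -0.0, -1.2]
width: 0.311
```

Emit:
arm_command:
  fingers: [1,1,1,1,1]
  delta_pos:
    - [0,0,0]
    - [0,0,0]
    - [0,0,0]
    - [0,0,0]
    - [0,0,0]
  turn:
    - [-0.4376,-0.0264,0.8988]
    - [-0.4376,-0.0264,0.8988]
    - [-0.4376,-0.0264,0.8988]
    - [-0.4376,-0.0264,0.8988]
    - [-0.4376,-0.0264,0.8988]

```text
clock: 8.67
tool_pos: [0.5984, -0.0332, 0.1634]
orientation: [[-0.888, -0.147, 0.435], [-0.151, 0.988, 0.026], [-0.433, -0.043, -0.9]]
wrist_force: [-0.5, -1.1, -2.3]
width: 0.315
```

```bash
python3 chk.py R; python3 - <<'E'
from h import *
s=cam("side");crop(s,240,160,290,205,"e4",12)
E
```

```text
t 8.667 tcp [598.4 -33.2 163.4] q [  -8.   -16.8  113.5    5.8   58.  -109. ] F [-0.5 -1.1 -2.3] M [-0.06  0.53 -0.37] w 0.315
[[-0.888, -0.147, 0.435], [-0.151, 0.988, 0.026], [-0.433, -0.043, -0.9]]
tip in plate rel pivot [ 0.24 -0.51 -7.47] F plate [-1.5 -1.  -1.8] M plate [-0.19  0.53 -0.33] x-angle 95.6
```

View pics/e4.png

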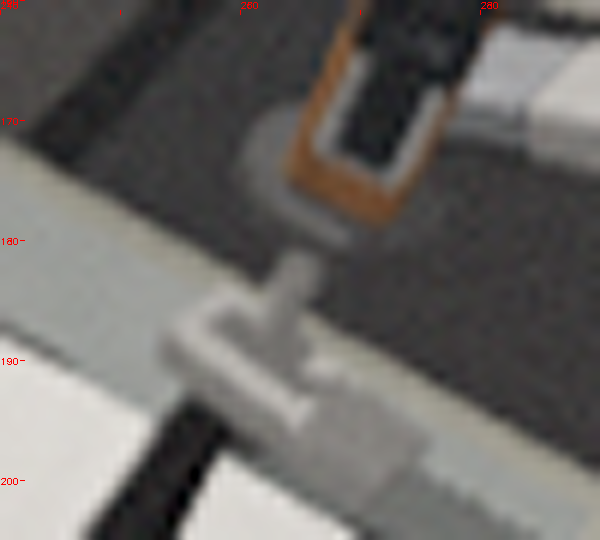

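Emit:
arm_command:
  fingers: [1,1,1,1,1]
  delta_pos:
    - [0,0,0]
    - [0,0,0]
    - [0,0,0]
    - [-2.2,-0.1,4.5]
    - [-4.4,-0.3,9]
  turn:
    - [-0.365,-0.022,0.749]
    - [0,0,0]
    - [0.365,0.022,-0.749]
    - [0,0,0]
    - [0,0,0]

```text
clock: 9.13
tool_pos: [0.5914, -0.0334, 0.1762]
orientation: [[-0.89, -0.144, 0.433], [-0.147, 0.989, 0.026], [-0.432, -0.041, -0.901]]
wrist_force: [0.1, 0.9, -2.1]
width: 0.32
```

Emit:
arm_command:
  fingers: [1,1,1,1,1]
  delta_pos:
    - [-8.8,-0.5,18]
    - [-8.8,-0.5,18]
    - [-8.8,-0.5,18]
    - [0,0,0]
    - [0,0,0]
  turn:
    - [0,0,0]
    - [0.4376,0.0264,-0.8988]
    - [0.4376,0.0264,-0.8988]
    - [0.4376,0.0264,-0.8988]
    - [0.4376,0.0264,-0.8988]

```text
clock: 9.55
tool_pos: [0.5653, -0.0352, 0.2338]
orientation: [[-0.868, 0.232, 0.438], [0.271, 0.962, 0.026], [-0.415, 0.142, -0.899]]
wrist_force: [-0.5, 0.4, -2.7]
width: 0.316
```

```bash
python3 chk.py R; python3 - <<'E'
from plan import *
s=cam("side");save(s,"s2.npy");crop(s,235,170,295,215,"f1",12)
t=cam("top");save(t,"t2.npy");crop(t,290,130,350,190,"f2",10)
S=get_state(); togo(PIV["L"]+PZw*(.0828+.035),orient(-4.4),S)
E
```

```text
t 9.55 tcp [565.3 -35.2 233.8] q [ -8.9 -23.4 111.9   5.9  66.1 -84.7] F [-0.5  0.4 -2.7] M [-0.07  0.37 -0.04] w 0.316
[[-0.868, 0.232, 0.438], [0.271, 0.962, 0.026], [-0.415, 0.142, -0.899]]
tip in plate rel pivot [ 1.58 -0.36 70.33] F plate [-1.6  0.4 -2.2] M plate [-0.06  0.37 -0.01] x-angle 71.2
d [  1.6 208.7 -30.9] turn [  5.512   0.323 -11.352] |deg| 75.7
```

View pics/f1.png

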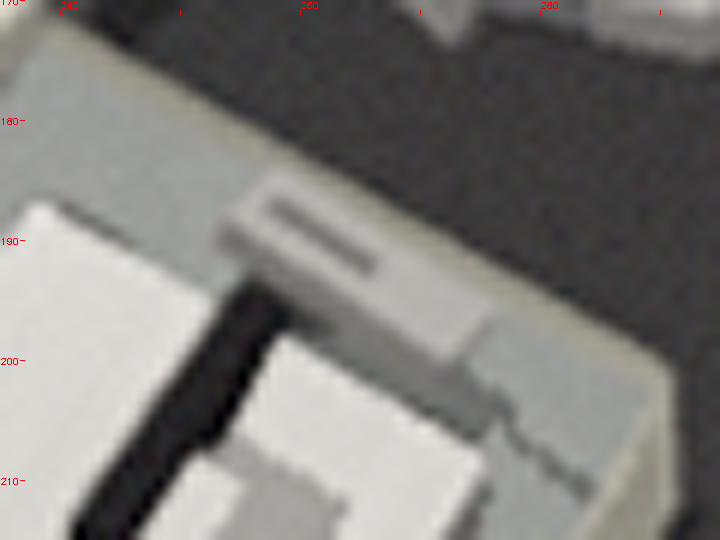

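View pics/f2.png

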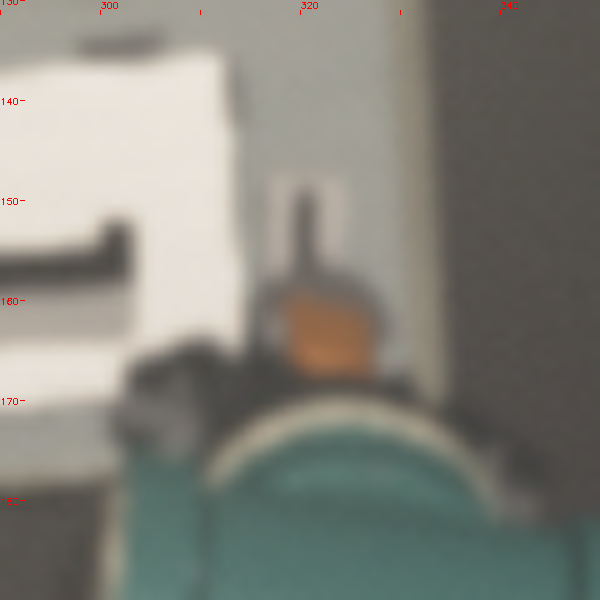

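Emit:
arm_command:
  fingers: [1,1,1,1,1]
  delta_pos:
    - [0,16,0]
    - [0,16,0]
    - [0,16,0]
    - [0,16,0]
    - [0,16,0]
  turn:
    - [0.424,0.025,-0.873]
    - [0.424,0.025,-0.873]
    - [0.424,0.025,-0.873]
    - [0.424,0.025,-0.873]
    - [0.424,0.025,-0.873]

```text
clock: 10.07
tool_pos: [0.5652, 0.0457, 0.2313]
orientation: [[-0.649, 0.623, 0.436], [0.702, 0.712, 0.028], [-0.293, 0.324, -0.9]]
wrist_force: [0.1, -0.8, -1.7]
width: 0.321
```

Emit:
arm_command:
  fingers: [1,1,1,1,1]
  delta_pos:
    - [0,16,0]
    - [0,16,0]
    - [0,16,0]
    - [0,16,0]
    - [0,16,0]
  turn:
    - [0.424,0.025,-0.873]
    - [0.424,0.025,-0.873]
    - [0.424,0.025,-0.873]
    - [0.424,0.025,-0.873]
    - [0.424,0.025,-0.873]

```text
clock: 10.48
tool_pos: [0.5652, 0.1258, 0.2313]
orientation: [[-0.264, 0.86, 0.437], [0.96, 0.28, 0.028], [-0.098, 0.427, -0.899]]
wrist_force: [0.2, 1.1, -1.2]
width: 0.32
```

Emit:
arm_command:
  fingers: [1,1,1,1,1]
  delta_pos:
    - [0,16,0]
    - [0.6,16,-9]
    - [1,16.7,-11]
    - [0,0,-11]
    - [0,0,0]
  turn:
    - [0.424,0.025,-0.873]
    - [0.424,0.025,-0.873]
    - [0.424,0.025,-0.873]
    - [0,0,0]
    - [0,0,0]

```text
clock: 10.9
tool_pos: [0.5661, 0.174, 0.1973]
orientation: [[0.001, 0.901, 0.434], [1.0, -0.014, 0.028], [0.031, 0.434, -0.9]]
wrist_force: [0.0, -0.2, -2.4]
width: 0.316
```

```bash
python3 chk.py L; python3 - <<'E'
from plan import *
S=get_state(); togo(PIV["L"]+PZw*(.0828+.035),orient(-4.4),S)
R=np.array(S["orientation"]);tip=np.array(S["tool_pos"])+.0828*R[:,2]
s=cam("side");save(s,"s3.npy");print(proj(s,[tip,tip+.011*R[:,0],tip-.011*R[:,0],PIV["L"]]))
crop(s,205,190,265,255,"g1",9)
E
```

```text
t 10.9 tcp [566.1 174.  197.3] q [ 17.6 -18.4 111.6  -6.8  61.9  19.9] F [ 0.  -0.2 -2.4] M [-0.04  0.36 -0.03] w 0.316
[[0.001, 0.901, 0.434], [1.0, -0.014, 0.028], [0.031, 0.434, -0.9]]
tip in plate rel pivot [-2.66  0.53 31.67] F plate [-1.1 -0.2 -2.1] M plate [-0.03  0.36 -0.02] x-angle -3.9
d [ 0.7 -0.4  4. ] turn [ 0.024 -0.033 -0.078] |deg| 0.5
[[234.71032052 227.48025353]
 [232.45254212 230.17625158]
 [236.92866886 224.83210103]
 [229.88091703 235.18244534]]
```

View pics/g1.png

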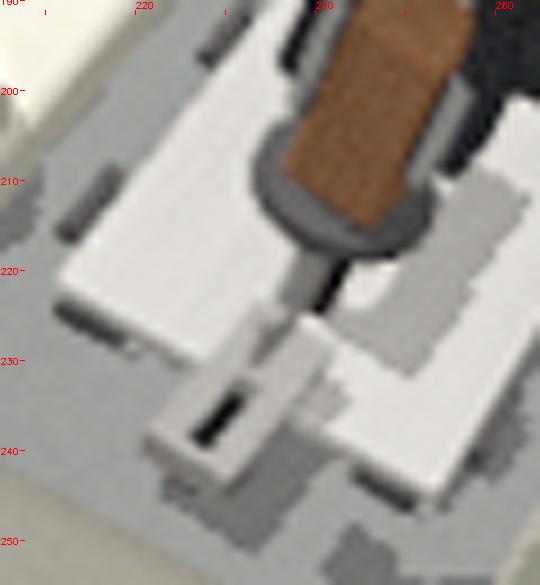

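Emit:
arm_command:
  fingers: [1,1,1,1,1]
  delta_pos:
    - [5,0,-8]
    - [5,0.2,-8]
    - [4,0.2,-6]
    - [1,0,-1.9]
    - [0,0,0]
  turn:
    - [0.02,-0.03,-0.08]
    - [0,0,0]
    - [0,0,0]
    - [0,0,0]
    - [0,0,0]

```text
clock: 11.37
tool_pos: [0.5822, 0.1736, 0.175]
orientation: [[0.014, 0.898, 0.439], [0.999, -0.028, 0.026], [0.035, 0.438, -0.898]]
wrist_force: [-1.1, 0.4, -1.7]
width: 0.319
```

```bash
python3 chk.py L; python3 - <<'E'
from plan import *
S=get_state()
R=np.array(S["orientation"]);tip=np.array(S["tool_pos"])+.0828*R[:,2]
s=cam("side");save(s,"s3.npy");print(proj(s,[tip,tip+.011*R[:,0],tip-.011*R[:,0],PIV["L"]]))
crop(s,205,205,255,250,"g2",12)
E
```

```text
t 11.367 tcp [582.2 173.6 175. ] q [ 17.  -15.8 111.7  -7.   58.8  20.6] F [-1.1  0.4 -1.7] M [-0.    0.31  0.03] w 0.319
[[0.014, 0.898, 0.439], [0.999, -0.028, 0.026], [0.035, 0.438, -0.898]]
tip in plate rel pivot [ 2.39 -1.08  4.55] F plate [-1.7  0.4 -1.1] M plate [0.03 0.31 0.02] x-angle -4.7
[[229.74633286 233.22591719]
 [227.43031402 235.89280132]
 [232.02288865 230.60521056]
 [229.88091703 235.18244534]]
```

View pics/g2.png

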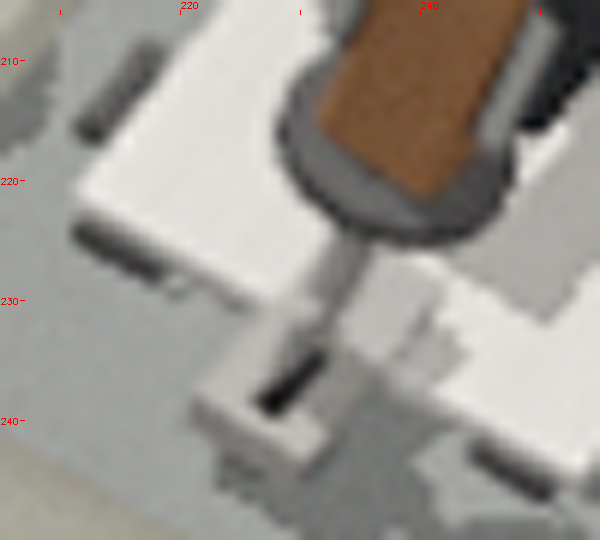

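Emit:
arm_command:
  fingers: [1,1,1,1,1]
  delta_pos:
    - [-1.7,0.9,-0.8]
    - [0.5,0,-1.2]
    - [0.6,0,-1.2]
    - [0.6,0,-1.2]
    - [0.6,0,-1.2]
  turn:
    - [0,0,0.05]
    - [0,0,0]
    - [0,0,0]
    - [0,0,0]
    - [0,0,0]

```text
clock: 11.83
tool_pos: [0.5827, 0.175, 0.1704]
orientation: [[0.009, 0.898, 0.44], [0.999, -0.024, 0.029], [0.036, 0.44, -0.897]]
wrist_force: [-0.3, -0.1, -1.7]
width: 0.322
```

```bash
python3 chk.py L
```

```text
t 11.833 tcp [582.7 175.  170.4] q [ 17.1 -15.6 112.   -6.9  58.2  20.4] F [-0.3 -0.1 -1.7] M [-0.06  0.35  0.01] w 0.322
[[0.009, 0.898, 0.44], [0.999, -0.024, 0.029], [0.036, 0.44, -0.897]]
tip in plate rel pivot [1.05 0.53 0.23] F plate [-1.  -0.1 -1.4] M plate [-0.03  0.35  0.02] x-angle -4.5
```

Emit:
arm_command:
  fingers: [1,1,1,1,1]
  delta_pos:
    - [0.1,0,-1.2]
    - [0.5,0,-1.1]
    - [0.5,0,-1.1]
    - [0.5,0,-1.1]
    - [0,0,0]
  turn:
    - [0,0,0]
    - [0,0,0]
    - [0,0,0]
    - [0,0,0]
    - [0,0,0]

```text
clock: 12.25
tool_pos: [0.5843, 0.1749, 0.1656]
orientation: [[0.009, 0.898, 0.44], [0.999, -0.024, 0.029], [0.036, 0.439, -0.898]]
wrist_force: [0.4, 0.1, -1.8]
width: 0.315
```

```bash
python3 chk.py L
```

```text
t 12.25 tcp [584.3 174.9 165.6] q [ 17.  -15.2 112.1  -6.9  57.7  20.4] F [ 0.4  0.1 -1.8] M [-0.06  0.39  0.04] w 0.315
[[0.009, 0.898, 0.44], [0.999, -0.024, 0.029], [0.036, 0.439, -0.898]]
tip in plate rel pivot [ 0.28  0.36 -4.83] F plate [-0.4  0.1 -1.8] M plate [-0.01  0.4   0.05] x-angle -4.5
```

In the slot. A bit deeper, then turn clockwise.

Emit:
arm_command:
  fingers: [1,1,1,1,1]
  delta_pos:
    - [0.6,0,-1.2]
    - [0.6,0,-1.2]
    - [0,0,0]
    - [0,0,0]
    - [0,0,0]
  turn:
    - [0,0,0]
    - [0,0,0]
    - [0,0,0]
    - [0.4376,0.0264,-0.8988]
    - [0.4376,0.0264,-0.8988]

```text
clock: 12.67
tool_pos: [0.586, 0.1749, 0.1639]
orientation: [[0.199, 0.875, 0.442], [0.972, -0.235, 0.028], [0.128, 0.424, -0.897]]
wrist_force: [5.9, -1.1, -4.7]
width: 0.316
```

```bash
python3 chk.py L; python3 - <<'E'
from h import *
s=cam("side");crop(s,205,205,255,250,"g3",12)
E
```

```text
t 12.667 tcp [586.  174.9 163.9] q [ 17.  -15.  112.1  -7.   57.4  32.7] F [ 5.9 -1.1 -4.7] M [-0.4  -0.82  0.07] w 0.316
[[0.199, 0.875, 0.442], [0.972, -0.235, 0.028], [0.128, 0.424, -0.897]]
tip in plate rel pivot [ 1.26  0.12 -7.11] F plate [ 3.2 -1.4 -6.8] M plate [-0.37 -0.8   0.26] x-angle -16.7
```

View pics/g3.png

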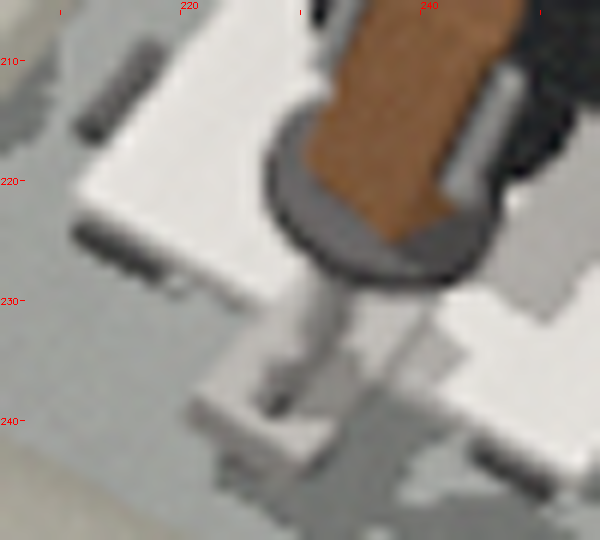

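Emit:
arm_command:
  fingers: [1,1,1,1,1]
  delta_pos:
    - [0.4,0,0.2]
    - [0,0,0]
    - [0,0,0]
    - [0,0,0]
    - [0,0,0]
  turn:
    - [0.4376,0.0264,-0.8988]
    - [0.4376,0.0264,-0.8988]
    - [0.4376,0.0264,-0.8988]
    - [0.4376,0.0264,-0.8988]
    - [0.4376,0.0264,-0.8988]

```text
clock: 13.13
tool_pos: [0.5863, 0.1747, 0.1639]
orientation: [[0.611, 0.657, 0.442], [0.723, -0.69, 0.025], [0.322, 0.304, -0.897]]
wrist_force: [5.0, -2.7, -3.1]
width: 0.316
```

```bash
python3 chk.py L
```

```text
t 13.133 tcp [586.3 174.7 163.9] q [ 17.1 -14.9 112.1  -7.2  57.4  62.9] F [ 5.  -2.7 -3.1] M [-0.64 -0.55  0.04] w 0.316
[[0.611, 0.657, 0.442], [0.723, -0.69, 0.025], [0.322, 0.304, -0.897]]
tip in plate rel pivot [ 1.53 -0.27 -7.2 ] F plate [ 3.  -3.  -4.9] M plate [-0.59 -0.51  0.33] x-angle -46.7
```

Emit:
arm_command:
  fingers: [1,1,1,1,1]
  delta_pos:
    - [0.2,0,0]
    - [0,0,0]
    - [0,0,0]
    - [0,0,0]
    - [0,0,0]
  turn:
    - [0.4376,0.0264,-0.8988]
    - [0.4376,0.0264,-0.8988]
    - [0.4376,0.0264,-0.8988]
    - [0.4376,0.0264,-0.8988]
    - [0.4376,0.0264,-0.8988]

```text
clock: 13.55
tool_pos: [0.5864, 0.1746, 0.1639]
orientation: [[0.858, 0.263, 0.441], [0.282, -0.959, 0.023], [0.429, 0.104, -0.897]]
wrist_force: [2.2, -2.8, -2.3]
width: 0.315
```

```bash
python3 chk.py L
```

```text
t 13.55 tcp [586.4 174.6 163.9] q [ 17.1 -14.8 112.   -7.3  57.5  93. ] F [ 2.2 -2.8 -2.3] M [-0.81 -0.31 -0.12] w 0.315
[[0.858, 0.263, 0.441], [0.282, -0.959, 0.023], [0.429, 0.104, -0.897]]
tip in plate rel pivot [ 1.53 -0.54 -7.24] F plate [ 0.8 -3.  -2.9] M plate [-0.79 -0.26  0.25] x-angle -76.7
```

Emit:
arm_command:
  fingers: [1,1,1,1,1]
  delta_pos:
    - [0,0,0]
    - [0,0,0]
    - [0,0,0]
    - [0,0,0]
    - [0,0,0]
  turn:
    - [0.4376,0.0264,-0.8988]
    - [0.4376,0.0264,-0.8988]
    - [0.4376,0.0264,-0.8988]
    - [0.35,0.02,-0.72]
    - [0,0,0]

```text
clock: 13.97
tool_pos: [0.5863, 0.1745, 0.1638]
orientation: [[0.893, -0.09, 0.44], [-0.111, -0.994, 0.022], [0.435, -0.069, -0.898]]
wrist_force: [3.0, -4.1, -1.2]
width: 0.316
```

```bash
python3 chk.py L; python3 - <<'E'
from h import *
s=cam("side");crop(s,205,205,255,250,"g4",12)
E
```

```text
t 13.967 tcp [586.3 174.5 163.8] q [ 17.1 -14.8 112.   -7.4  57.6 115.8] F [ 3.  -4.1 -1.2] M [-1.   -0.23 -0.3 ] w 0.316
[[0.893, -0.09, 0.44], [-0.111, -0.994, 0.022], [0.435, -0.069, -0.898]]
tip in plate rel pivot [ 1.29 -0.66 -7.29] F plate [ 2.  -4.3 -2.2] M plate [-1.04 -0.17  0.18] x-angle -99.5
```

View pics/g4.png

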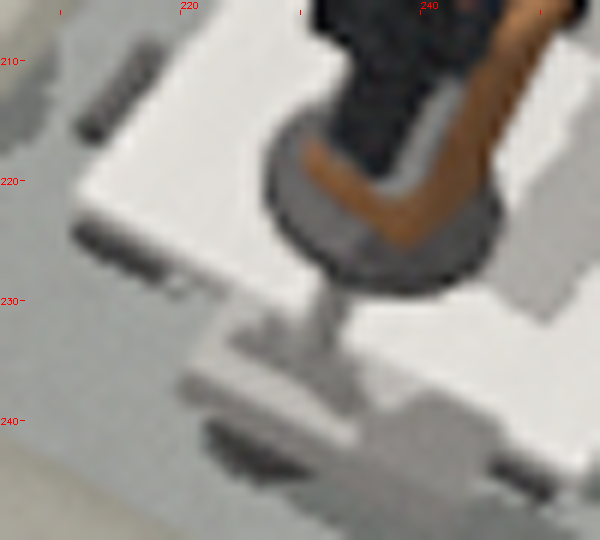

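Emit:
arm_command:
  fingers: [1,1,1,1,1]
  delta_pos:
    - [0,-0.3,0]
    - [0,0,0]
    - [-2.2,-0.1,4.5]
    - [-4.4,-0.3,9]
    - [-8.8,-0.5,18]
  turn:
    - [-0.365,-0.022,0.749]
    - [0,0,0]
    - [0,0,0]
    - [0,0,0]
    - [0,0,0]

```text
clock: 14.43
tool_pos: [0.5699, 0.1736, 0.194]
orientation: [[0.899, -0.009, 0.437], [-0.021, -1.0, 0.023], [0.437, -0.03, -0.899]]
wrist_force: [-0.8, -0.6, -1.7]
width: 0.32
```

Emit:
arm_command:
  fingers: [1,1,1,1,1]
  delta_pos:
    - [-8.8,-0.5,18]
    - [-8.8,-5,18]
    - [-8.8,-20,10]
    - [-8.8,-25,0]
    - [-8.8,-25,0]
  turn:
    - [0,0,0]
    - [0,0,0]
    - [0,0,0]
    - [0,0,0]
    - [0,0,0]

```text
clock: 14.85
tool_pos: [0.5259, 0.0982, 0.2431]
orientation: [[0.897, -0.007, 0.442], [-0.02, -0.999, 0.025], [0.441, -0.031, -0.897]]
wrist_force: [0.3, -0.7, -1.3]
width: 0.317
```

```bash
python3 chk.py L; python3 - <<'E'
from plan import *
s=cam("side");save(s,"s4.npy");crop(s,205,180,285,255,"g5",8)
t=cam("top");save(t,"t4.npy");crop(t,240,130,340,190,"g6",8)
cv2.imwrite("pics/top4.png",t["pixels"]);cv2.imwrite("pics/side4.png",s["pixels"])
E
```

```text
t 14.85 tcp [525.9  98.2 243.1] q [  9.3 -28.1 114.3  -2.9  67.7 100.6] F [ 0.3 -0.7 -1.3] M [-0.04  0.35 -0.02] w 0.317
[[0.897, -0.007, 0.442], [-0.02, -0.999, 0.025], [0.441, -0.031, -0.897]]
tip in plate rel pivot [-22.09 -73.05  92.41] F plate [-0.3 -0.7 -1.3] M plate [-0.03  0.35 -0.  ] x-angle -94.3
```

View pics/g5.png

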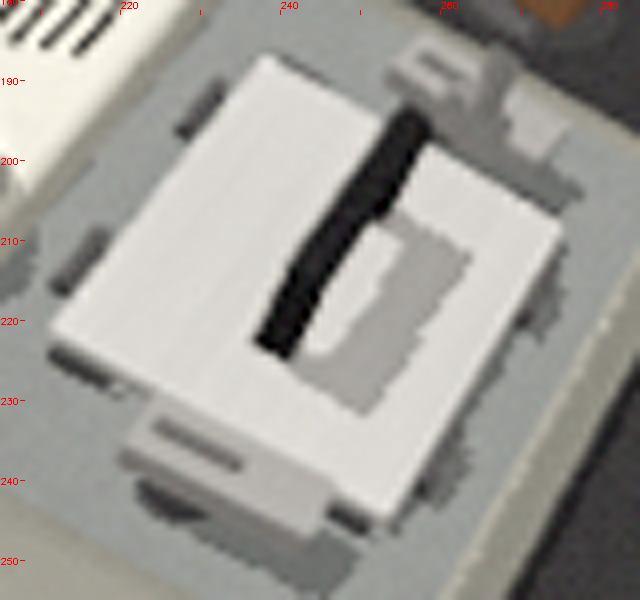

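View pics/g6.png

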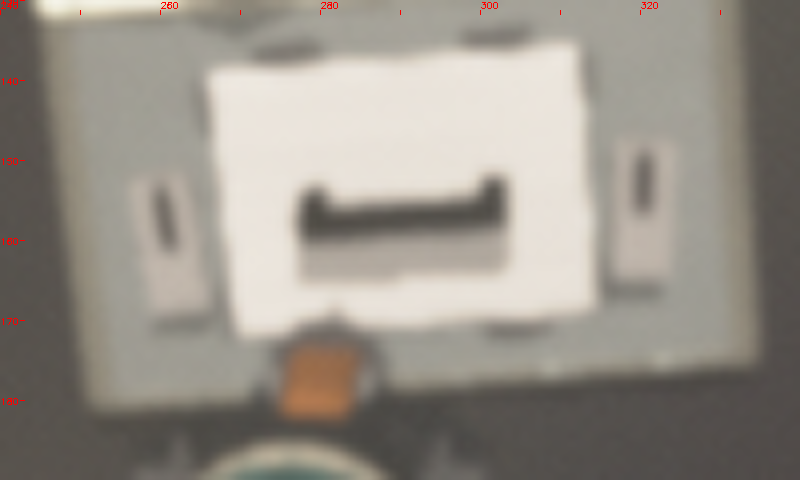

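View pics/side4.png

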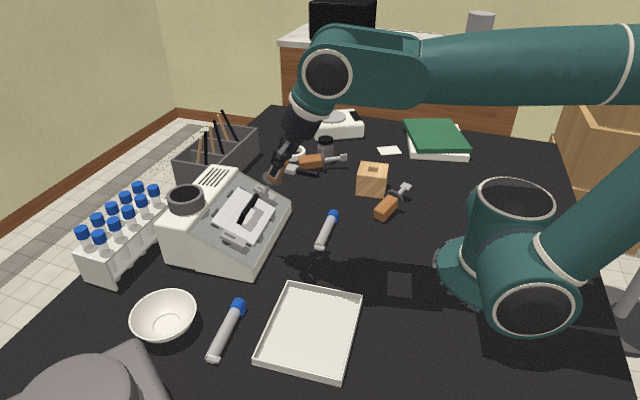

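```bash
python3 - <<'E'
from slot import *
from plan import p
s=load("s4.npy");t=load("t4.npy")
L={"Lt":pca(t,256,151,265,163,150,120),"Rt":pca(t,316,146,324,159,145,120),"Ls":pca(s,221,230,237,240,140,90)}
for k,v in L.items(): print(k,np.round(v[0],2),round(v[1],1),np.round(v[2],1))
for side,y,n in(("L",104,"Lt"),("R",-104,"Rt"),("L",104,"Ls")):
    c=t if n[1]=="t" else s; best=[]
    for th in np.arange(-110,111,1):
        a=np.radians(th); d=np.array([-np.sin(a),np.cos(a)])*15
        uv=proj(c,W([plate(k*d[0],y+k*d[1],20) for k in(1,-1)],p)); e=uv[1]-uv[0]
        best.append((abs((np.degrees(np.arctan2(e[1],e[0]))-L[n][1]+90)%180-90),th))
    print(n,sorted(best)[:3])
# drop edges directly: left bar outline
E
```

```text
Lt [260.15 156.86] 80.0 [2.  6.6]
Rt [319.98 152.38] -88.3 [2. 6.]
Ls [229.4  235.31] 27.1 [ 1.5 11.5]
Lt [(np.float64(0.2713050863260378), np.int64(93)), (np.float64(0.271305086326052), np.int64(-87)), (np.float64(0.7535152409804908), np.int64(-86))]
Rt [(np.float64(0.48494824917530366), np.int64(85)), (np.float64(0.48494824917531787), np.int64(-95)), (np.float64(0.5487035819350297), np.int64(84))]
Ls [(np.float64(0.16225772762255986), np.int64(-87)), (np.float64(0.16225772762257407), np.int64(93)), (np.float64(0.5777722097900835), np.int64(92))]
```

```bash
python3 - <<'E'
from plan import *
a=np.radians(-12.9); x=np.array([np.cos(a),np.sin(a),0]); z=np.array([0,0,-1.]); RT=np.stack([x,np.cross(z,x),z],1)
togo([.3667,-.276,.205],RT)
E
```

```text
d [-158.9 -372.1  -37.8] turn [ 0.231  4.375 -1.946] |deg| 28.8
```

Emit:
arm_command:
  fingers: [1,1,1,1,1]
  delta_pos:
    - [-11.35,-26.6,0]
    - [-11.35,-26.6,0]
    - [-11.35,-26.6,0]
    - [-11.35,-26.6,0]
    - [-11.35,-26.6,0]
  turn:
    - [0.0165,0.3125,-0.139]
    - [0.0165,0.3125,-0.139]
    - [0.0165,0.3125,-0.139]
    - [0.0165,0.3125,-0.139]
    - [0.0165,0.3125,-0.139]

```text
clock: 15.37
tool_pos: [0.4691, -0.0352, 0.2423]
orientation: [[0.954, -0.087, 0.288], [-0.092, -0.996, 0.005], [0.287, -0.032, -0.958]]
wrist_force: [1.8, 0.1, -2.2]
width: 0.315
```

Emit:
arm_command:
  fingers: [1,1,1,1,1]
  delta_pos:
    - [-11.35,-26.6,0]
    - [-11.35,-26.6,0]
    - [-11.35,-26.6,0]
    - [-11.35,-26.6,-5]
    - [-11.35,-26.6,-8]
  turn:
    - [0.0165,0.3125,-0.139]
    - [0.0165,0.3125,-0.139]
    - [0.0165,0.3125,-0.139]
    - [0.0165,0.3125,-0.139]
    - [0.0165,0.3125,-0.139]

```text
clock: 15.78
tool_pos: [0.4128, -0.1687, 0.2298]
orientation: [[0.978, -0.164, 0.13], [-0.165, -0.986, -0.003], [0.128, -0.019, -0.992]]
wrist_force: [1.0, -0.6, -1.5]
width: 0.318
```

Emit:
arm_command:
  fingers: [1,1,1,1,1]
  delta_pos:
    - [-11.35,-26.6,-8]
    - [-11.35,-26.6,-8]
    - [-11.35,-26.6,-8]
    - [-11.35,-26.3,0]
    - [0,0,0]
  turn:
    - [0.0165,0.3125,-0.139]
    - [0.0165,0.3125,-0.139]
    - [0.0165,0.3125,-0.139]
    - [0.0165,0.3125,-0.139]
    - [0,0,0]

```text
clock: 16.2
tool_pos: [0.3666, -0.2766, 0.2041]
orientation: [[0.974, -0.225, -0.005], [-0.225, -0.974, 0.001], [-0.005, 0.0, -1.0]]
wrist_force: [0.9, 0.4, -2.6]
width: 0.32
```

```bash
python3 - <<'E'
from plan import *
a=np.radians(-12.9); x=np.array([np.cos(a),np.sin(a),0]); z=np.array([0,0,-1.]); RT=np.stack([x,np.cross(z,x),z],1)
S=st();togo([.3667,-.276,.205],RT,S)
R=np.array(S["orientation"]);tip=np.array(S["tool_pos"])+.0828*R[:,2]
s=cam("side");print(proj(s,[tip,tip+.011*R[:,0],tip-.011*R[:,0],[.3662,-.2755,.075]]))
crop(s,335,110,415,200,"k1"); t=cam("top"); cv2.imwrite("pics/k2.png",t["pixels"])
E
```

```text
t 16.2 tcp [ 366.6 -276.6  204.1] q [-4.010e+01 -2.050e+01  1.099e+02 -1.000e-01  9.090e+01  6.290e+01] F [ 0.9  0.4 -2.6] M [ 0.02 -0.08  0.01] w 0.32
[[0.974, -0.225, -0.005], [-0.225, -0.974, 0.001], [-0.005, 0.0, -1.0]]
d [0.1 0.6 0.9] turn [-0.009 -0.047  0.015] |deg| 0.3
[[374.32372688 155.169609  ]
 [371.0553247  154.28032664]
 [377.61565984 156.06588844]
 [373.09908392 168.44775757]]
```

View pics/k1.png

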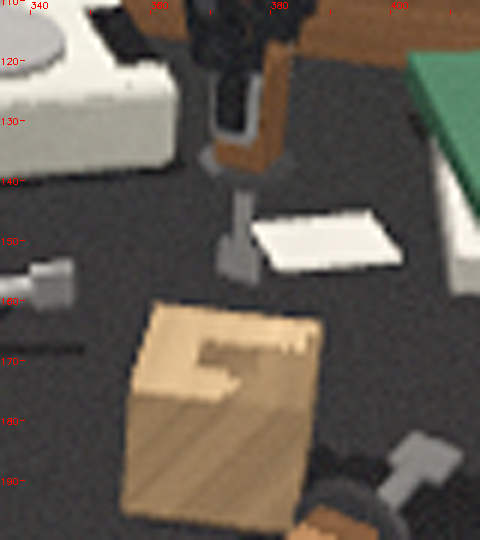

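Emit:
arm_command:
  fingers: [1,1,1,1,1]
  delta_pos:
    - [0,0.6,-12]
    - [0,0,-12]
    - [0,0,-12]
    - [0,0,-12]
    - [0,0,-6]
  turn:
    - [0,-0.05,0]
    - [0,0,0]
    - [0,0,0]
    - [0,0,0]
    - [0,0,0]

```text
clock: 16.72
tool_pos: [0.3674, -0.2724, 0.1477]
orientation: [[0.975, -0.22, 0.002], [-0.22, -0.975, 0.003], [0.001, -0.003, -1.0]]
wrist_force: [0.3, -0.8, -1.7]
width: 0.315
```

Emit:
arm_command:
  fingers: [1,1,1,1,1]
  delta_pos:
    - [0,0,-12]
    - [0,0,-12]
    - [0,0,-12]
    - [0,0,-8]
    - [0,0,-3]
  turn:
    - [0,0,0]
    - [0,0,0]
    - [0,0,0]
    - [0,0,0]
    - [0,0,0]

```text
clock: 17.13
tool_pos: [0.3673, -0.2729, 0.1014]
orientation: [[0.975, -0.221, 0.002], [-0.221, -0.975, 0.002], [0.001, -0.003, -1.0]]
wrist_force: [-0.2, 0.0, -1.1]
width: 0.319
```

```bash
python3 - <<'E'
from plan import *
st(); s=cam("side");crop(s,335,110,415,200,"k3")
E
```

```text
t 17.133 tcp [ 367.3 -272.9  101.4] q [-39.9 -17.9 117.5   0.2  80.4  62.8] F [-0.2  0.  -1.1] M [ 0.05 -0.    0.01] w 0.319
[[0.975, -0.221, 0.002], [-0.221, -0.975, 0.002], [0.001, -0.003, -1.0]]
```

View pics/k3.png

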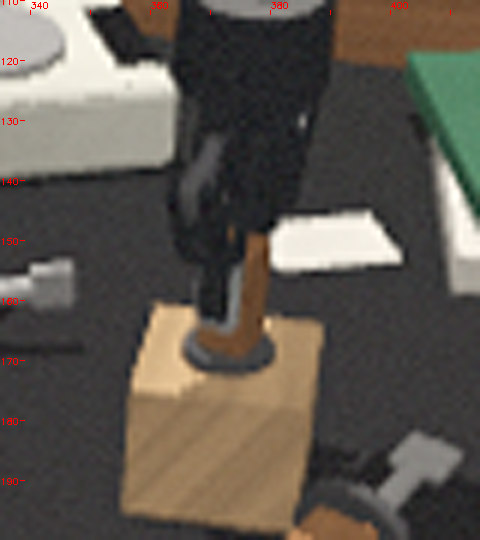

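Emit:
arm_command:
  fingers: [1,1,1,1,1]
  delta_pos:
    - [0,-1,-1]
    - [0,-1,-0.7]
    - [0,0,-0.5]
    - [0,0,-0.5]
    - [0,0,0]
  turn:
    - [0,0,0]
    - [0,0,0]
    - [0,0,0]
    - [0,0,0]
    - [0,0,0]

```text
clock: 17.6
tool_pos: [0.3678, -0.2753, 0.1007]
orientation: [[0.975, -0.221, 0.004], [-0.221, -0.975, 0.001], [0.003, -0.002, -1.0]]
wrist_force: [0.6, -0.3, -1.7]
width: 0.318
```

```bash
python3 - <<'E'
from plan import *
st()
E
```

```text
t 17.6 tcp [ 367.8 -275.3  100.7] q [-40.1 -17.7 117.4   0.2  80.1  62.6] F [ 0.6 -0.3 -1.7] M [-0.08  0.01  0.02] w 0.318
[[0.975, -0.221, 0.004], [-0.221, -0.975, 0.001], [0.003, -0.002, -1.0]]
```

Emit:
arm_command:
  fingers: [1,1,1,1,1]
  delta_pos:
    - [0,0,-0.7]
    - [0,0,-0.7]
    - [0,0,-0.6]
    - [0,0,0]
    - [0,0,0]
  turn:
    - [0,0,0]
    - [0,0,0]
    - [0,0,0]
    - [0,0,0]
    - [0,0,0]

```text
clock: 18.02
tool_pos: [0.3679, -0.2753, 0.0989]
orientation: [[0.975, -0.221, 0.004], [-0.221, -0.975, 0.001], [0.003, -0.002, -1.0]]
wrist_force: [-1.5, 2.5, 4.6]
width: 0.315
```

Emit:
arm_command:
  fingers: [0.7,0.5,0.2,0,0]
  delta_pos:
    - [0,0,0]
    - [0,0,0]
    - [0,0,0]
    - [0,0,0]
    - [0,0,0]
  turn:
    - [0,0,0]
    - [0,0,0]
    - [0,0,0]
    - [0,0,0]
    - [0,0,0]

```text
clock: 18.43
tool_pos: [0.3677, -0.2753, 0.0984]
orientation: [[0.975, -0.221, 0.003], [-0.221, -0.975, 0.001], [0.003, -0.002, -1.0]]
wrist_force: [0.9, 0.4, -0.4]
width: 0.869
```

Emit:
arm_command:
  fingers: [0,0,0,0,0]
  delta_pos:
    - [0,0,0]
    - [0,0,8]
    - [0,0,20]
    - [0,0,25]
    - [0,0,30]
  turn:
    - [0,0,0]
    - [0,0,0]
    - [0,0,0]
    - [0,0,0]
    - [0,0,0]

```text
clock: 18.85
tool_pos: [0.3673, -0.2749, 0.182]
orientation: [[0.975, -0.221, 0.002], [-0.221, -0.975, 0.002], [0.002, -0.003, -1.0]]
wrist_force: [-0.3, -1.0, -0.1]
width: 0.998
```

```bash
python3 - <<'E'
from plan import *
st(); s=cam("side");crop(s,335,110,415,200,"k4")
# handle target: cover origin at plate(0..)
H=W(plate(0,0,43),p)[0]; print("handle",H)
# jaws along plate x : tool y = +-PXw ; tool x = -+...
z=-PZw
for sg in(1,-1):
    y=sg*PXw; R=np.stack([np.cross(y,z),y,z],1); print(sg); togo(H+z*.0187-z*.05,R)
s0=load("s4.npy");t0=load("t4.npy");print(proj(t0,W([plate(0,46,43),plate(0,-46,43),plate(0,0,43)],p)),proj(s0,W([plate(0,46,43),plate(0,-46,43),plate(0,0,43)],p)))
crop(s0,225,185,265,230,"hs",13);crop(t0,272,145,308,170,"ht",22)
E
```

```text
t 18.85 tcp [ 367.3 -274.9  182. ] q [-40.1 -20.4 111.8   0.2  88.6  62.6] F [-0.3 -1.  -0.1] M [-0.05 -0.02  0.01] w 0.998
[[0.975, -0.221, 0.002], [-0.221, -0.975, 0.002], [0.002, -0.003, -1.0]]
handle [0.61454246 0.07237306 0.11614814]
1
d [232.1 347.6 -44.8] turn [-3.87  -3.168 17.342] |deg| 108.3
-1
d [232.1 347.6 -44.8] turn [  3.076  -3.49  -12.054] |deg| 77.5
[[276.44100462 158.05343897]
 [303.25169938 156.03602287]
 [289.83866077 157.04032177]] [[242.63526073 214.82739271]
 [256.68313931 194.62595439]
 [249.89875277 204.37607039]]
```

View pics/k4.png

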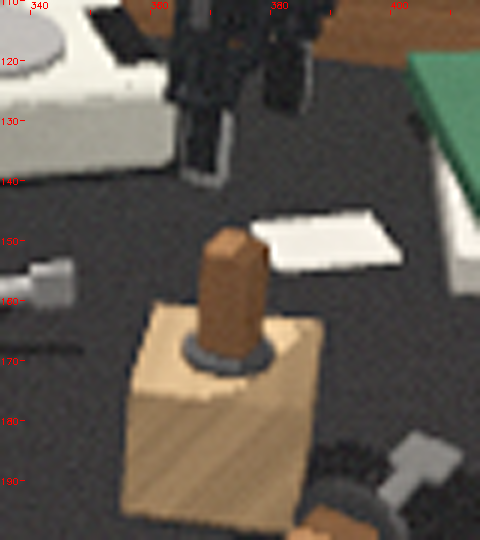

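View pics/hs.png

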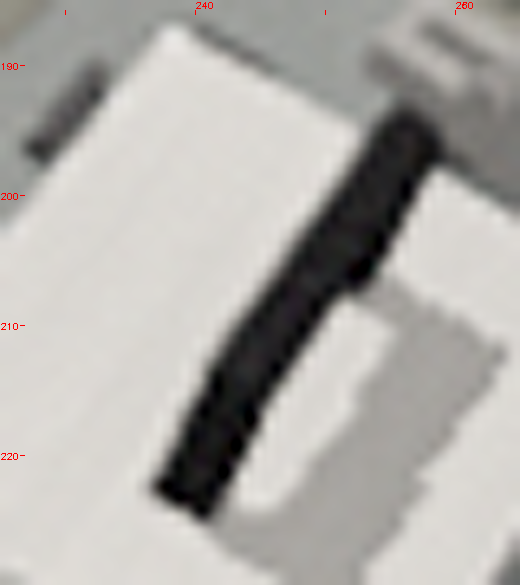

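View pics/ht.png

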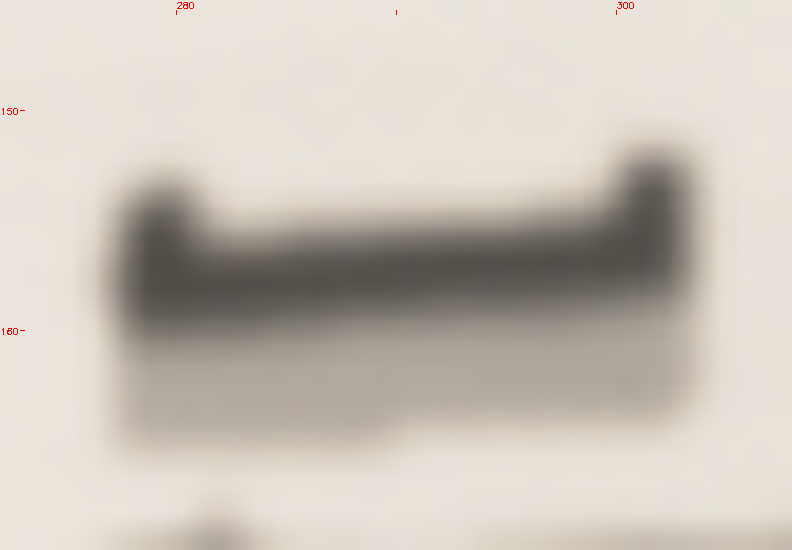

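Emit:
arm_command:
  fingers: [0,0,0,0,0]
  delta_pos:
    - [12.9,19.3,10]
    - [12.9,19.3,10]
    - [12.9,19.3,0]
    - [12.9,19.3,0]
    - [12.9,19.3,0]
  turn:
    - [-0.215,-0.176,0.9634]
    - [-0.215,-0.176,0.9634]
    - [-0.215,-0.176,0.9634]
    - [-0.215,-0.176,0.9634]
    - [-0.215,-0.176,0.9634]

```text
clock: 19.32
tool_pos: [0.4328, -0.1778, 0.2024]
orientation: [[0.953, 0.277, 0.12], [0.288, -0.954, -0.083], [0.092, 0.114, -0.989]]
wrist_force: [0.0, 0.4, 0.3]
width: 0.998
```

Emit:
arm_command:
  fingers: [0,0,0,0,0]
  delta_pos:
    - [12.9,19.3,0]
    - [12.9,19.3,0]
    - [12.9,19.3,0]
    - [12.9,19.3,0]
    - [12.9,19.3,0]
  turn:
    - [-0.215,-0.176,0.9634]
    - [-0.215,-0.176,0.9634]
    - [-0.215,-0.176,0.9634]
    - [-0.215,-0.176,0.9634]
    - [-0.215,-0.176,0.9634]

```text
clock: 19.73
tool_pos: [0.4973, -0.0811, 0.2022]
orientation: [[0.683, 0.683, 0.259], [0.722, -0.685, -0.098], [0.111, 0.253, -0.961]]
wrist_force: [1.0, -1.0, -0.5]
width: 0.999
```

Emit:
arm_command:
  fingers: [0,0,0,0,0]
  delta_pos:
    - [12.9,19.3,0]
    - [12.9,19.3,0]
    - [12.9,19.3,0]
    - [12.9,19.3,0]
    - [12.9,19.3,0]
  turn:
    - [-0.215,-0.176,0.9634]
    - [-0.215,-0.176,0.9634]
    - [-0.215,-0.176,0.9634]
    - [-0.215,-0.176,0.9634]
    - [-0.215,-0.176,0.9634]

```text
clock: 20.15
tool_pos: [0.5618, 0.0154, 0.2022]
orientation: [[0.239, 0.892, 0.383], [0.969, -0.242, -0.041], [0.056, 0.381, -0.923]]
wrist_force: [0.1, 0.6, 0.4]
width: 0.998
```

Emit:
arm_command:
  fingers: [0,0,0,0,0]
  delta_pos:
    - [12.9,19.3,-10]
    - [12.9,19.3,-15]
    - [12.9,19.3,-20]
    - [0,0,-10]
    - [0,0,0]
  turn:
    - [-0.215,-0.176,0.9634]
    - [-0.215,-0.176,0.9634]
    - [-0.215,-0.176,0.9634]
    - [0,0,0]
    - [0,0,0]

```text
clock: 20.57
tool_pos: [0.599, 0.0725, 0.1437]
orientation: [[-0.058, 0.9, 0.432], [0.998, 0.054, 0.021], [-0.005, 0.432, -0.902]]
wrist_force: [-0.9, 0.1, -0.5]
width: 0.998
```

```bash
cat > hnd.py <<'E'
from plan import *
H=W(plate(0,0,43),p)[0]; z=-PZw; RH=np.stack([np.cross(PXw,z),PXw,z],1)
E
python3 - <<'E'
from hnd import *
S=st(); togo(H+z*.0187,RH,S); s=cam("side");save(s,"s5.npy");crop(s,215,140,295,230,"n1",7)
t=cam("top");save(t,"t5.npy");crop(t,240,110,340,190,"n2",8)
E
```

```text
t 20.567 tcp [599.   72.5 143.7] q [  4.9 -15.5 114.3  -1.1  55.6   2. ] F [-0.9  0.1 -0.5] M [ 0.01  0.2  -0.02] w 0.998
[[-0.058, 0.9, 0.432], [0.998, 0.054, 0.021], [-0.005, 0.432, -0.902]]
d [ 23.7   0.3 -44.4] turn [ 0.048 -0.063  0.023] |deg| 0.5
```

View pics/n1.png

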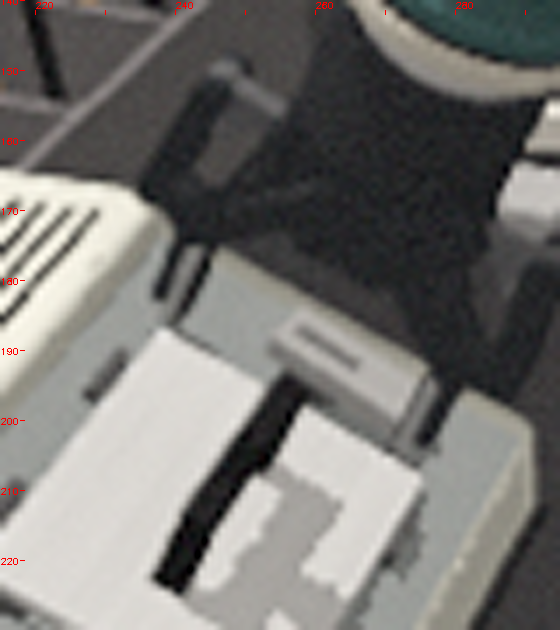

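View pics/n2.png

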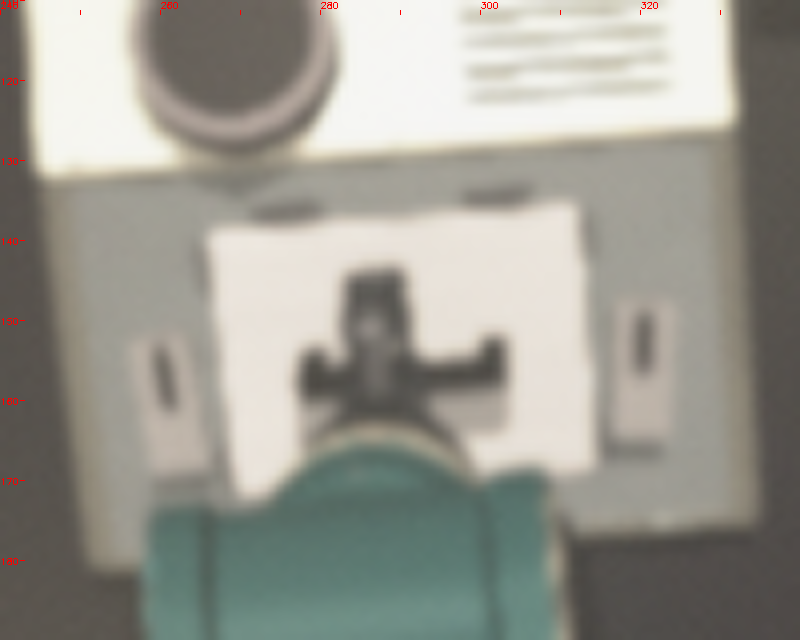

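Emit:
arm_command:
  fingers: [0,0,0,0,0]
  delta_pos:
    - [6,0.1,-10]
    - [6,0.1,-12]
    - [6,0.1,-12]
    - [4,0,-7.4]
    - [1.7,0,-3]
  turn:
    - [0.048,-0.063,0.023]
    - [0,0,0]
    - [0,0,0]
    - [0,0,0]
    - [0,0,0]

```text
clock: 21.08
tool_pos: [0.6236, 0.0721, 0.1003]
orientation: [[-0.059, 0.896, 0.439], [0.998, 0.053, 0.026], [-0.0, 0.44, -0.898]]
wrist_force: [-0.1, 0.4, -0.5]
width: 0.998
```

```bash
python3 - <<'E'
from hnd import *
S=st(); togo(H+z*.0187,RH,S); print("plate err",inplate((H+z*.0187-np.array(S["tool_pos"]))*1000)); s=cam("side");crop(s,215,150,295,235,"n3",7)
E
```

```text
t 21.083 tcp [623.6  72.1 100.3] q [  4.5 -10.3 114.3  -0.6  49.9   1.4] F [-0.1  0.4 -0.5] M [-0.07  0.19 -0.01] w 0.998
[[-0.059, 0.896, 0.439], [0.998, 0.053, 0.026], [-0.0, 0.44, -0.898]]
d [-0.9  0.8 -1. ] turn [0.001 0.019 0.008] |deg| 0.1
plate err [-1.20447795  0.83764565 -0.49535265]
```

View pics/n3.png

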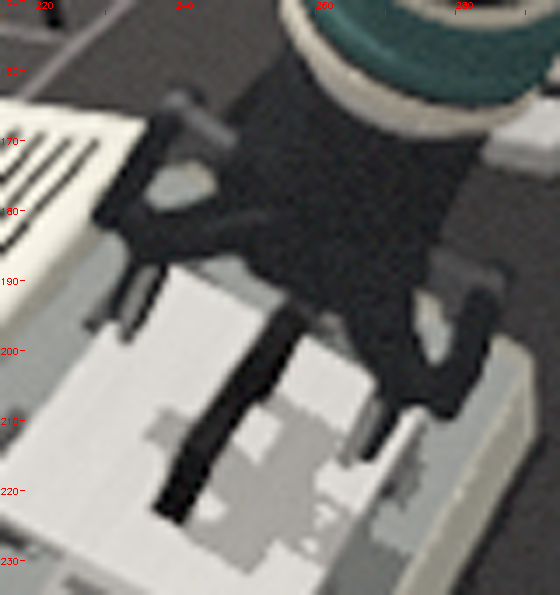

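Emit:
arm_command:
  fingers: [0,0.4,0.7,1,1]
  delta_pos:
    - [-0.9,0.5,-0.6]
    - [0,0,0]
    - [0,0,0]
    - [0,0,0]
    - [0,0,0]
  turn:
    - [0,0,0]
    - [0,0,0]
    - [0,0,0]
    - [0,0,0]
    - [0,0,0]
  force: 80

```text
clock: 21.55
tool_pos: [0.6228, 0.073, 0.102]
orientation: [[-0.06, 0.895, 0.442], [0.998, 0.054, 0.027], [-0.0, 0.443, -0.897]]
wrist_force: [-0.2, 1.0, -1.0]
width: 0.454
```

Emit:
arm_command:
  fingers: [1,1,1,1,1]
  delta_pos:
    - [0,0,0]
    - [0,0,0]
    - [0,0,0]
    - [0,0,0]
    - [0,0,0]
  turn:
    - [0,0,0]
    - [0,0,0]
    - [0,0,0]
    - [0,0,0]
    - [0,0,0]

```text
clock: 21.97
tool_pos: [0.6227, 0.073, 0.1019]
orientation: [[-0.06, 0.895, 0.441], [0.998, 0.054, 0.027], [-0.0, 0.442, -0.897]]
wrist_force: [-5.5, -0.4, 5.6]
width: 0.145
```

```bash
python3 - <<'E'
from hnd import *
S=st(); print(inplate(np.array(S["wrist_force"])))
E
```

```text
t 21.967 tcp [622.7  73.  101.9] q [  4.6 -10.6 114.4  -0.7  49.9   1.4] F [-5.5 -0.4  5.6] M [ 0.03  0.75 -0.02] w 0.145
[[-0.06, 0.895, 0.441], [0.998, 0.054, 0.027], [-0.0, 0.442, -0.897]]
[-2.49142619 -0.11099404  7.47447936]
```

Emit:
arm_command:
  fingers: [1,1,1,1,1]
  delta_pos:
    - [-0.9,0,1.8]
    - [-1.8,-0.1,3.6]
    - [-3.5,-0.2,7.2]
    - [-5.3,-0.3,10.8]
    - [-7,-0.4,14.4]
  turn:
    - [0,0,0]
    - [0,0,0]
    - [0,0,0]
    - [0,0,0]
    - [0,0,0]

```text
clock: 22.38
tool_pos: [0.6033, 0.0719, 0.1393]
orientation: [[-0.06, 0.896, 0.44], [0.998, 0.054, 0.026], [-0.0, 0.44, -0.898]]
wrist_force: [-1.6, -0.5, -3.5]
width: 0.143
```

```bash
python3 - <<'E'
from hnd import *
S=st(); s=cam("side");save(s,"s6.npy");crop(s,205,140,295,250,"n5",5); print(inplate(np.array(S["wrist_force"])))
a=np.radians(2.4); x=np.array([-np.sin(a),np.cos(a),0]); zz=np.array([0,0,-1.]); RT=np.stack([x,np.cross(zz,x),zz],1)
togo([.3667,.3009,.15],RT,S)
t=load("t0.npy");crop(t,190,195,270,265,"tray_t",9)
s0=load("s0.npy");crop(s0,245,275,370,390,"tray_s",5)
E
```

```text
t 22.383 tcp [603.3  71.9 139.3] q [  4.6 -15.  114.4  -0.7  54.4   1.4] F [-1.6 -0.5 -3.5] M [-0.04  0.44 -0.01] w 0.143
[[-0.06, 0.896, 0.44], [0.998, 0.054, 0.026], [-0.0, 0.44, -0.898]]
[-2.97187908 -0.36593781 -2.47145869]
d [-236.6  229.    10.7] turn [-0.221  4.349 -0.173] |deg| 26.1
```

View pics/n5.png

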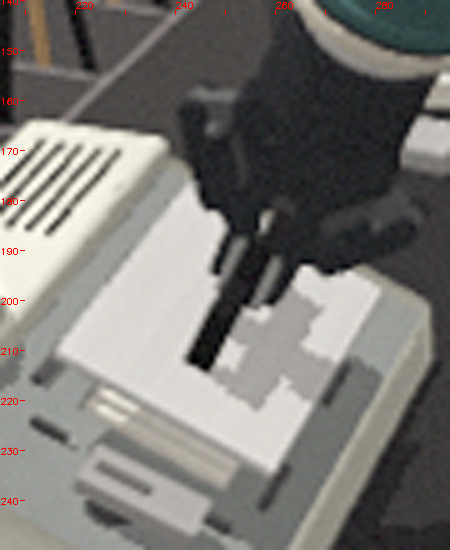

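View pics/tray_t.png

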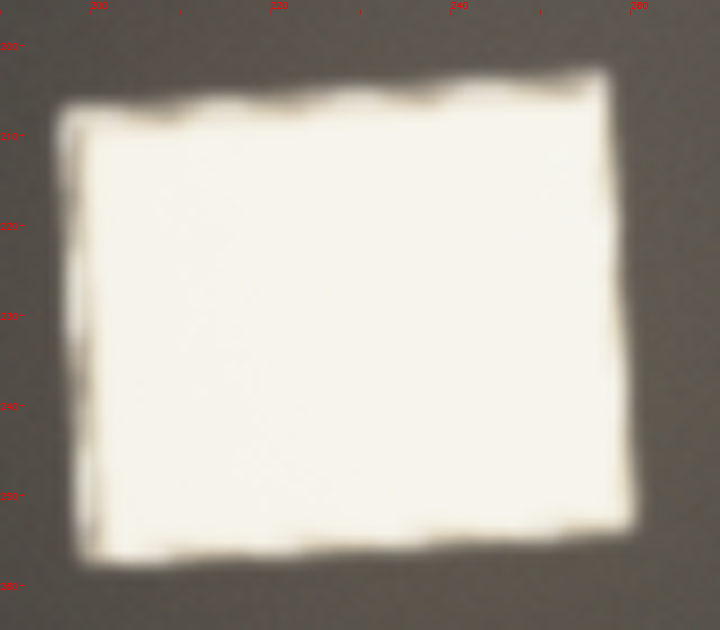

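View pics/tray_s.png

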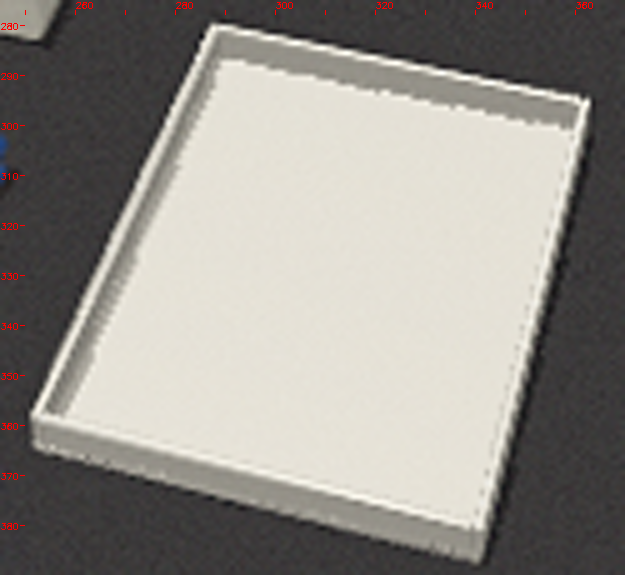

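```bash
python3 - <<'E'
from hnd import *
t=load("t0.npy");s=load("s0.npy")
def mod(q,h=22): 
    c,si=np.cos(q[2]),np.sin(q[2]); return [[q[0]+c*a*.09-si*b*.11,q[1]+si*a*.09+c*b*.11,h/1000] for a,b in((1,1),(1,-1),(-1,-1),(-1,1))]
T=np.array([(196.7,206.3),(257.6,203.2),(260.5,253.5),(199.2,257)]);Sd=np.array([(251.5,358.5),(287,280),(362,294.7),(341,381)])
f=lambda q:np.r_[(proj(t,mod(q))-T).ravel(),(proj(s,mod(q))-Sd).ravel()]
r=least_squares(f,[.367,.3,.04],loss="soft_l1");print(r.x,np.degrees(r.x[2]),np.round(f(r.x).reshape(-1,2),1))
np.save("tray.npy",r.x)
g=np.array([.6227,.073,.1019]); O=W(plate(0,0,0),p)[0]; print("grasp TCP in plate",inplate(g-O)*1000)
a=r.x[2]; x=np.array([-np.sin(a),np.cos(a),0]); zz=np.array([0,0,-1.]); RT=np.stack([x,np.cross(zz,x),zz],1)
togo([r.x[0],r.x[1],.15],RT)
E
```

```text
[0.36943583 0.30546676 0.05443976] 3.119168358226088 [[-0.4  0.9]
 [-1.2 -0.1]
 [-1.1 -0.3]
 [-0.4 -0. ]
 [-1.  -0.4]
 [ 0.  -1.2]
 [ 0.8 -0.6]
 [ 0.4 -0.2]]
grasp TCP in plate [ 1.10661111  0.13376687 26.60775705]
d [-234.2  233.5    6.5] turn [-0.251  4.39  -0.056] |deg| 26.4
```

Emit:
arm_command:
  fingers: [1,1,1,1,1]
  delta_pos:
    - [-6,0,15]
    - [-14,5,20]
    - [-20,12,20]
    - [-20,20,5]
    - [-20,22,0]
  turn:
    - [0,0,0]
    - [0,0,0]
    - [-0.021,0.366,-0.005]
    - [-0.021,0.366,-0.005]
    - [-0.021,0.366,-0.005]

```text
clock: 22.85
tool_pos: [0.5237, 0.131, 0.2024]
orientation: [[-0.057, 0.94, 0.338], [0.998, 0.054, 0.02], [0.0, 0.338, -0.941]]
wrist_force: [-0.2, 0.5, -2.8]
width: 0.149
```

Emit:
arm_command:
  fingers: [1,1,1,1,1]
  delta_pos:
    - [-20,22,0]
    - [-20,22,0]
    - [-20,22,0]
    - [-20,22,0]
    - [-20,22,0]
  turn:
    - [-0.021,0.366,-0.005]
    - [-0.021,0.366,-0.005]
    - [-0.021,0.366,-0.005]
    - [-0.021,0.366,-0.005]
    - [-0.021,0.366,-0.005]

```text
clock: 23.27
tool_pos: [0.4229, 0.2418, 0.2001]
orientation: [[-0.056, 0.987, 0.149], [0.998, 0.055, 0.009], [0.0, 0.15, -0.989]]
wrist_force: [1.1, 0.6, -3.2]
width: 0.143
```

Emit:
arm_command:
  fingers: [1,1,1,1,1]
  delta_pos:
    - [-20,22,-10]
    - [-18,22,-12]
    - [-12,14,-12]
    - [-4,6.5,-12]
    - [0,0,-8]
  turn:
    - [-0.021,0.366,-0.005]
    - [-0.021,0.366,-0.005]
    - [-0.021,0.366,-0.005]
    - [-0.021,0.366,-0.005]
    - [0,0,0]

```text
clock: 23.68
tool_pos: [0.3695, 0.3064, 0.1446]
orientation: [[-0.056, 0.998, -0.005], [0.998, 0.056, -0.0], [-0.0, -0.005, -1.0]]
wrist_force: [0.0, -0.4, -4.1]
width: 0.145
```

```bash
python3 - <<'E'
from hnd import *
r=np.load("tray.npy");a=r[2]; x=np.array([-np.sin(a),np.cos(a),0]); zz=np.array([0,0,-1.]); RT=np.stack([x,np.cross(zz,x),zz],1)
S=st();togo([r[0],r[1],.0306],RT,S)
s=cam("side");cv2.imwrite("pics/q1.png",s["pixels"])
E
```

```text
t 23.683 tcp [369.5 306.4 144.6] q [ 3.650e+01 -1.620e+01  1.121e+02  1.000e-01  8.430e+01  3.330e+01] F [ 0.  -0.4 -4.1] M [-0.04 -0.02 -0.01] w 0.145
[[-0.056, 0.998, -0.005], [0.998, 0.056, -0.0], [-0.0, -0.005, -1.0]]
d [-1.00e-01 -1.00e+00 -1.14e+02] turn [ 0.005 -0.048 -0.011] |deg| 0.3
```

View pics/q1.png

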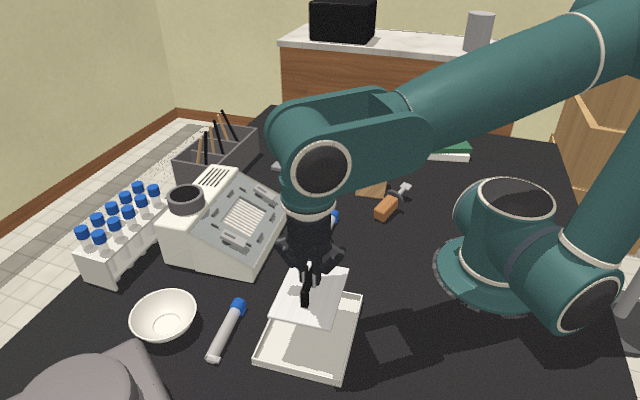

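Emit:
arm_command:
  fingers: [1,1,1,1,1]
  delta_pos:
    - [0,-1,-20]
    - [0,0,-25]
    - [0,0,-25]
    - [0,0,-20]
    - [0,0,-8]
  turn:
    - [0.005,-0.048,0]
    - [0,0,0]
    - [0,0,0]
    - [0,0,0]
    - [0,0,0]

```text
clock: 24.15
tool_pos: [0.3698, 0.3031, 0.0452]
orientation: [[-0.053, 0.999, 0.002], [0.999, 0.053, -0.001], [-0.001, 0.002, -1.0]]
wrist_force: [-0.6, -0.1, -2.7]
width: 0.147
```

```bash
python3 - <<'E'
from hnd import *
S=st(); s=cam("side");crop(s,240,250,370,390,"q2",4)
E
```

```text
t 24.15 tcp [369.8 303.1  45.2] q [ 3.640e+01 -1.190e+01  1.183e+02 -1.000e-01  7.360e+01  3.330e+01] F [-0.6 -0.1 -2.7] M [-0.02  0.07 -0.01] w 0.147
[[-0.053, 0.999, 0.002], [0.999, 0.053, -0.001], [-0.001, 0.002, -1.0]]
```

View pics/q2.png

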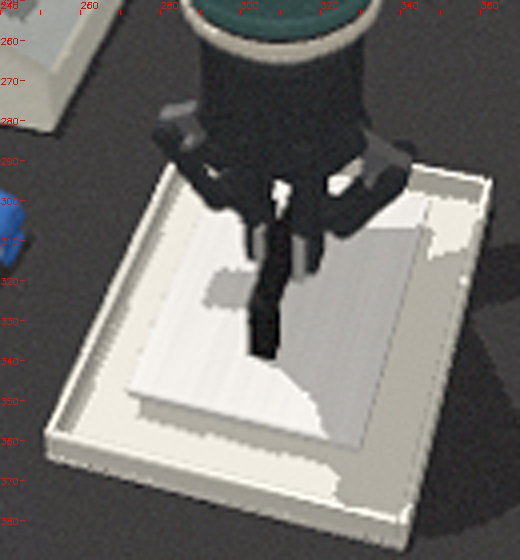

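Centred and level; lower slowly to contact.

Emit:
arm_command:
  fingers: [1,1,1,1,1]
  delta_pos:
    - [0,0,-4]
    - [0,0,-3.5]
    - [0,0,-2]
    - [0,0,-1]
    - [0,0,0]
  turn:
    - [0,0,0]
    - [0,0,0]
    - [0,0,0]
    - [0,0,0]
    - [0,0,0]

```text
clock: 24.62
tool_pos: [0.3705, 0.3046, 0.0372]
orientation: [[-0.054, 0.999, 0.003], [0.999, 0.054, 0.001], [0.0, 0.003, -1.0]]
wrist_force: [-0.8, -0.5, -1.9]
width: 0.142
```

Emit:
arm_command:
  fingers: [1,1,1,1,1]
  delta_pos:
    - [0,0,-1]
    - [0,0,-1]
    - [0,0,-1]
    - [0,0,0]
    - [0,0,0]
  turn:
    - [0,0,0]
    - [0,0,0]
    - [0,0,0]
    - [0,0,0]
    - [0,0,0]

```text
clock: 25.03
tool_pos: [0.3702, 0.3044, 0.0338]
orientation: [[-0.054, 0.999, 0.002], [0.999, 0.054, 0.0], [-0.0, 0.002, -1.0]]
wrist_force: [0.1, 0.1, -3.4]
width: 0.146
```

Emit:
arm_command:
  fingers: [1,1,1,1,1]
  delta_pos:
    - [0,0,-0.8]
    - [0,0,-0.8]
    - [0,0,-0.7]
    - [0,0,0]
    - [0,0,0]
  turn:
    - [0,0,0]
    - [0,0,0]
    - [0,0,0]
    - [0,0,0]
    - [0,0,0]

```text
clock: 25.45
tool_pos: [0.3702, 0.3044, 0.0315]
orientation: [[-0.054, 0.999, 0.002], [0.999, 0.054, 0.0], [-0.0, 0.002, -1.0]]
wrist_force: [-0.1, 0.6, -2.4]
width: 0.144
```

Emit:
arm_command:
  fingers: [1,1,1,1,1]
  delta_pos:
    - [0,0,-0.6]
    - [0,0,-0.6]
    - [0,0,-0.6]
    - [0,0,0]
    - [0,0,0]
  turn:
    - [0,0,0]
    - [0,0,0]
    - [0,0,0]
    - [0,0,0]
    - [0,0,0]

```text
clock: 25.87
tool_pos: [0.3704, 0.3045, 0.031]
orientation: [[-0.054, 0.999, 0.002], [0.999, 0.054, 0.0], [-0.0, 0.002, -1.0]]
wrist_force: [-9.9, -6.9, 16.4]
width: 0.145
```

Emit:
arm_command:
  fingers: [1,0.8,0.6,0.3,0]
  delta_pos:
    - [0,0,0.9]
    - [0,0,0]
    - [0,0,0]
    - [0,0,0]
    - [0,0,0]
  turn:
    - [0,0,0]
    - [0,0,0]
    - [0,0,0]
    - [0,0,0]
    - [0,0,0]

```text
clock: 26.28
tool_pos: [0.3703, 0.3045, 0.0306]
orientation: [[-0.054, 0.999, 0.002], [0.999, 0.054, 0.0], [0.0, 0.002, -1.0]]
wrist_force: [-0.1, 1.0, 0.4]
width: 0.619
```

Emit:
arm_command:
  fingers: [0,0,0,0,0]
  delta_pos:
    - [0,0,0]
    - [0,0,0]
    - [0,0,8]
    - [0,0,20]
    - [0,0,30]
  turn:
    - [0,0,0]
    - [0,0,0]
    - [0,0,0]
    - [0,0,0]
    - [0,0,0]

```text
clock: 26.7
tool_pos: [0.3692, 0.3037, 0.0876]
orientation: [[-0.054, 0.999, -0.001], [0.999, 0.054, -0.002], [-0.002, -0.001, -1.0]]
wrist_force: [1.0, 0.0, -1.1]
width: 1.0
```

Emit:
arm_command:
  fingers: [0,0,0,0,0]
  delta_pos:
    - [0,0,35]
    - [0,0,35]
    - [0,0,35]
    - [0,0,30]
    - [0,0,20]
  turn:
    - [0,0,0]
    - [0,0,0]
    - [0,0,0]
    - [0,0,0]
    - [0,0,0]

```text
clock: 27.12
tool_pos: [0.3704, 0.3046, 0.2478]
orientation: [[-0.054, 0.999, 0.005], [0.999, 0.054, 0.002], [0.002, 0.005, -1.0]]
wrist_force: [0.1, 0.2, 0.3]
width: 1.0
```

```bash
python3 - <<'E'
from hnd import *
S=st(); s=cam("side");save(s,"s7.npy");cv2.imwrite("pics/z1.png",s["pixels"]);t=cam("top");save(t,"t7.npy");cv2.imwrite("pics/z2.png",t["pixels"])
E
```

```text
t 27.117 tcp [370.4 304.6 247.8] q [ 3.640e+01 -1.870e+01  1.045e+02 -1.000e-01  9.390e+01  3.330e+01] F [0.1 0.2 0.3] M [-0.03  0.08 -0.01] w 1.0
[[-0.054, 0.999, 0.005], [0.999, 0.054, 0.002], [0.002, 0.005, -1.0]]
```

View pics/z1.png

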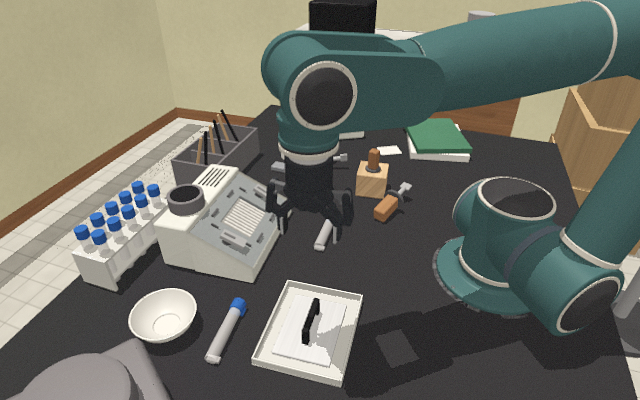

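View pics/z2.png

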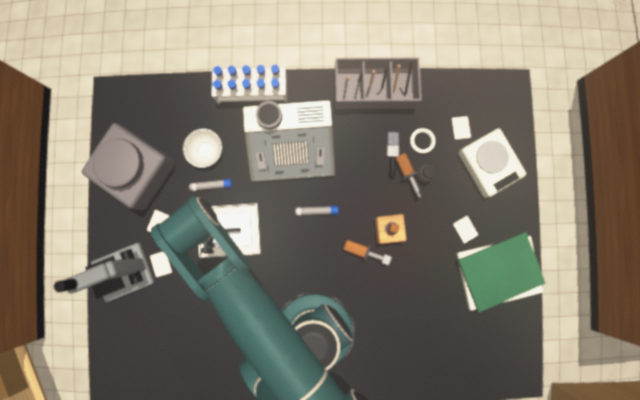

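```bash
python3 - <<'E'
from hnd import *
t0=load("t0.npy");t7=load("t7.npy")
crop(t0,370,120,450,215,"v0",4);crop(t7,370,120,450,215,"v7",4)
a=cv2.imread("pics/v0.png");b=cv2.imread("pics/v7.png");cv2.imwrite("pics/v.png",cv2.resize(np.hstack([a,b]),None,fx=1.2,fy=1.2))
s0=load("s0.npy");s4=load("s4.npy");crop(s0,265,125,365,190,"w0",7);crop(s4,265,125,365,190,"w4",7)
cv2.imwrite("pics/w.png",cv2.resize(np.vstack([cv2.imread("pics/w0.png"),cv2.imread("pics/w4.png")]),None,fx=.65,fy=.65))
E
```

```text
(no output)
```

View pics/v.png

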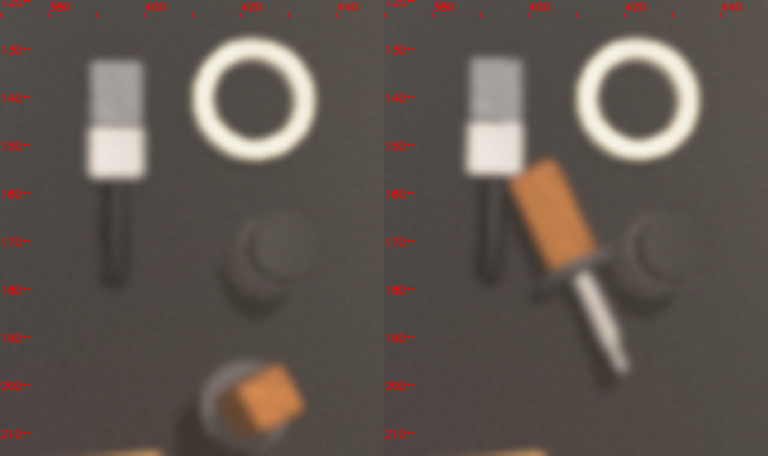

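View pics/w.png

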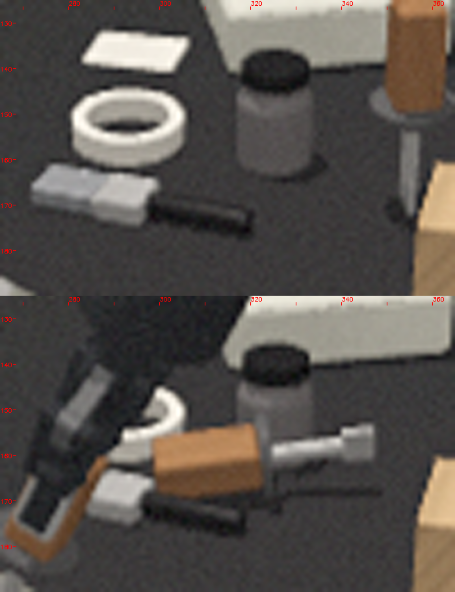

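```bash
python3 - <<'E'
from hnd import *
s=load("s7.npy");crop(s,240,270,370,390,"y1",4);crop(s,345,140,415,225,"y2",6)
r=np.load("tray.npy")
c,si=np.cos(r[2]),np.sin(r[2]);P=[[r[0]+.001+c*a*.06-si*b*.08,r[1]-.001+si*a*.06+c*b*.08,.012] for a,b in((1,1),(1,-1),(-1,-1),(-1,1))]
print(proj(s,P).round(1).tolist())
# driver guard/top expected
print(proj(s,[[.3675,-.275,.141],[.3675,-.275,.081]]).round(1))
a=cv2.imread("pics/y1.png");b=cv2.imread("pics/y2.png");H=max(a.shape[0],b.shape[0])
im=np.hstack([cv2.copyMakeBorder(i,0,H-i.shape[0],0,4,0) for i in(a,b)]); f=min(1,800/im.shape[1]); cv2.imwrite("pics/y.png",cv2.resize(im,None,fx=f,fy=f,interpolation=cv2.INTER_AREA))
E
```

```text
[[270.6, 351.4], [295.2, 293.2], [346.5, 303.9], [329.1, 365.6]]
[[374.3 149.6]
 [372.8 166.8]]
```

View pics/y.png

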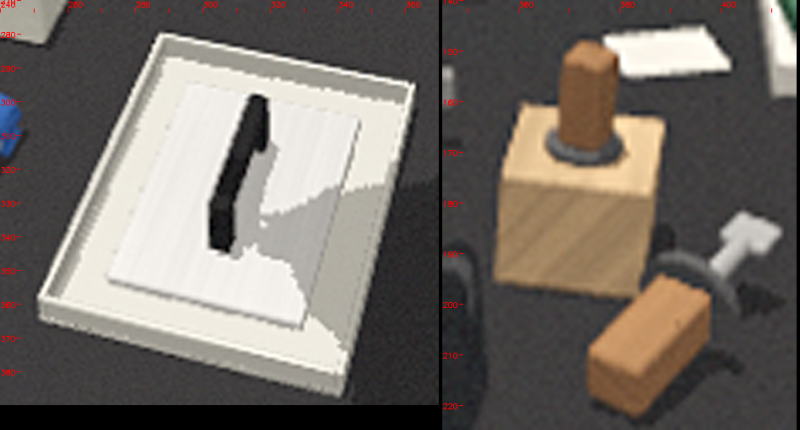

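```bash
python3 -c "
from station import *
print(close_job())"
```

```text
the job is handed in; nothing more can be done
None
```

I finished and handed in the job at about 27 s of the 72 s: both fasteners are turned, the cover is in the tray and the screwdriver is back in its block. However, two spare screwdrivers fell over and the brush moved about 3 mm.

**Fasteners:** I turned both with the screwdriver, and only its blade touched the machine. The last pictures put the left bar about 87° and the right about 85° from pointing at the cover; clear is 77° or more. Going by how far I turned the blade, the right bar should be nearer 90°, but either figure is clear.

**Cover:** I lifted it straight off by its handle and lowered it until it touched the tray floor. It lies flat and centred in the tray, handle up.

**Screwdriver:** It stands in its block with the guard down on the top. I put it back before lifting the cover, because the one gripper was needed for both.

**What went wrong:**
- **Fallen screwdrivers:** two larger look-alike screwdrivers were balancing on their blades near the block. Both fell between 2.0 s and 3.7 s, while I was gripping and lifting the right one. I saw no contact with them in the pictures or the wrist force, but I can't rule out that I caused it. I left them lying.
- **Brush:** one of them fell against the brush and shifted it. I did not try to put it back. The jar and tape look unmoved in the before-and-after crops, and the tubes and bowl look unmoved in the full pictures.

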